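Load the tile warmer and switch it on

ROBOT

A 6-joint arm with a two-finger parallel gripper is mounted at the origin on the work surface. World frame = base frame: x ahead of the robot, y to its left, z up, the work surface at z = 0. Lengths are in mm, angles in rad, forces in N, time in s.
With the tool pointing down it reaches from about 350 to 975 mm from the base axis. Payload 7.1 kg.
Tool frame: the origin (TCP) lies at the very end of the fingers, on their centre line; the grasp point (between the pads) lies 19 mm behind it; x points along the fingers, y is the direction in which the jaws open and shut, and the axes are right-handed (so a half turn about x gives the same grasp; the last joint's range is limited). The gripper opens to 88 mm and grips with 3 to 60 N. Pads are 20 mm wide; open, the fingers measure 115 mm over their backs; the gripper's body (75 mm by 178 mm) begins 61 mm behind the grasp point.
Start: joints at [-1.133, 0.423, 1.63, -0, 1.089, -0.019], TCP at [275.688, -560.893, 222.675] pointing down, gripper open.
Joint ranges: [-3, 3], [-0.9, 2.11], [0.09, 2.58], [-1.31, 4.45], [0.11, 2.69], [-2.54, 2.54]. Speed limits (rad/s): [2.39, 2.39, 3.01, 3.14, 3.14, 3.14].

INTERFACE

Orientations are given as a rotation vector (axis times angle).
In Python, from workcell import ctrl gives the robot as it stands. The module is installed in compiled form; this text tells all that it offers.
- The arm moves only by the tool carry_out, never from a script. Its argument "commands" is a list of rows, each a list of 6 numbers: the shift along the tool's x, y, z in m, then the turn, a rotation vector about the tool's x, y, z in degrees. In form: [[tx, ty, tz, rx, ry, rz], ...]. A call has 1 to 8 rows; each row shifts and turns the pose as measured when the row begins, along the tool's axes as they then stand; what a row does not reach is not made up. A row lasts 1/8 s, in which the tool goes at most 62.5 mm and 10.7 degrees, less where a joint would pass 70% of its speed; a pose out of reach is approached as far as the arm can. A call with a gripper value outside its range is refused whole. "grip" is the closure, from 0 (fully open) to 1 (shut), set as the call begins (left out, the last holds). The fingers move at their own pace and stop on an object; the grip force is fixed at half the most. Time passes only in rows, so rows that do not move let the fingers close. It gives the time, the measured TCP pose, the force and the opening at its end, in the units of the state.
- ctrl.get_obs(): the state, without advancing time (a new reading comes with each control period).
- ctrl.get_image(name): name is "scene" or "side" or "wrist"; returns a dict with "pixels" (420x560x3 uint8, blue, green, red), "intrinsics" (3x3 intrinsics, pixels), "dist_coeffs" ([k1, k2, p1, p2, k3] as OpenCV has them; the pictures are not rectified), "rvec" (rotation vector, rad) and "tvec" (3), from world to camera coordinates, as OpenCV has them. Camera axes: x right, y down, z forward; pixel columns grow to the right and rows downward; lengths in mm; the calibration is good to about 2 mm. A picture is of the moment at which its call begins. There is no depth.
- ctrl.close_job(): hands the job in, once; it reports no verdict.
The state is a dict: "t": time; "qpos": joint angles; "qvel": joint speeds; "joint_torque": joint torques, N m; "ee_pos": TCP position; "orientation": TCP orientation; "ft_force": force on the tool from outside, world axes, zero at the start; "moment": the same for the moment, N m; "width": finger opening in mm.
Only numpy, scipy, OpenCV 4.12 (cv2) and the standard library are available. Lean on these libraries where they do the work, as an engineer would, in place of code of your own. Each camera call takes 0.05 s, during which the arm holds its last target. There are 200 camera calls.

TASK

Take the two blue tiles out of the sloped rack and lay them, glazed side up and without dropping them, on the warmer plate, one at each end of the blue tile already lying there, so that the three make one neat straight row with short ends facing and almost touching. Then let go and push the red toggle switch fully over, away from the robot, to turn the warmer on. Leave the oak block, tub, rib and brush where they are.

Things in the scene. Friction and masses are not known exactly. Their poses are not given: they have to be found in the camera images.
- tile_a: Loose ruri blue glazed tile with a terracotta underside, 90 (own x) x 62 (own y) x 16 mm (own z), about 0.14 to 0.28 kg. Origin: centre of its underside; z points out of the glazed face. Starts in one of the rack's three bays, lying flat on the sloping board, own x pointing up the slope, its lower short end against the lip.
- tile_b: Second loose tile, identical to tile_a, in another bay of the rack.
- tile_mid: Third tile, identical, loose, already lying flat, glaze up, near the middle of the warmer plate, its long side (own x) roughly along the plate's length. Origin: centre of its underside.
- warmer: Fixed warmer plate, low grey slab with flat aluminium top: 114 (own x) x 330 (own y) x 24 mm high. Origin: centre of its underside on the table; its top is 24 mm above. Nothing stands up from it.
- rack: Fixed white rack, 416 mm wide (own y), 105 deep. Its board rises at 30 deg towards own +x (away from the robot). Three bays, centres at own y = -128, 0, 128 mm, about 30 mm free beside a tile; walls between them 12 mm, outer walls 15, low-end lip 11 mm off the board. Origin: centre of its underside; the board's upper face is 50 mm above it, at the centres of the tiles' undersides.
- light_bar (a point): Middle of a fixed light bar (14 mm thick round tube along the rack's own y, 420 mm long, on a post at each end) that crosses straight above the middle of all three bays, 200 mm above the table (150 mm above the board). A gripper pointing straight down on a tile would hit it; one square to the board, leaning 30 deg back to the robot, passes in front of it with about 25 mm to spare.
- oak_block: Loose plain oak block, 90 x 62 x 26 mm, in the remaining bay of the rack, lying like the tiles. Origin: centre of its underside. It stays there.
- switch_base: Fixed grey switch housing, 70 (own x) x 50 x 25 mm high, standing beside one end of the warmer plate. Origin: centre of its underside on the table. Its own x, about level with the world's x within 0.3 rad, is the direction in which the lever is pushed to turn it on.
- switch (a joint): Angle of the toggle lever about a level axis along the housing's own y, 22 mm above the table: 0 = off (leaning 0.5 rad towards own -x, to the robot), 1.0 = fully over, on (leaning 0.5 rad towards own +x). It stays where it is left; about 1 N at the tip moves it.
- switch_tip (a point): Centre of the red ball, 26 mm diameter, at the end of the switch lever (steel stem 10 mm thick), 80 mm from the hinge axis: about 92 mm above the table at either end of the swing, 102 mm in the middle; it travels 77 mm.
- tub: White closed polypropylene tub, 100 mm across, 77 mm high, loose, 0.35 kg, standing beside the other end of the warmer plate. Leave alone.
- rib: Orange flat squeeze rib, 60 x 160 x 9 mm, loose. Leave alone.
- brush: Wooden-handled brush lying loose. Leave alone.
Mind the look-alikes: they are no part of the job. Leave any black or pink look-alike of the tile_b alone.

How it is judged:
By the outcome, as a careful person would: the job done as asked, in the order asked, and still so for the second after the job is handed in, with the robot touching nothing.
It also fails if it takes over 58 s, if anything falls off the work surface, if the arm or the gripper's body presses on something with over 40 N, if the wrist force passes 120 N, or if a joint passes its speed limit or range.

## Working session

There is one attempt and no reset: what is moved stays moved. The work goes in short steps, Python scripts to look and compute and a tool call to move; the robot and the scene stay as the last step left them, time stands still between calls to the robot, and variables do not carry over. Pictures are saved under pics/ and viewed, about 8 in all and at most 12, crops included, and the job is handed in when it is done.

Besides the shell and the picture viewer there is one more tool, called after ">>>" as name(argument=value, ...), one argument or row to a line, values as JSON. carry_out: Moves the arm, as the interface text tells. Its arguments: {"type":"object","properties":{"commands":{"type":"array"},"grip":{"type":"number"}},"required":["commands"]}

```bash
mkdir -p pics; cat > h.py <<'E'
import numpy as np, cv2
from workcell import ctrl
from scipy.spatial.transform import Rotation as R
def cam(n):
    d=ctrl.get_image(n); return d
def ray(d,px):
    K=np.array(d["intrinsics"],float).reshape(3,3); D=np.array(d["dist_coeffs"],float)
    u=cv2.undistortPoints(np.array(px,float).reshape(-1,1,2),K,D).reshape(-1,2)
    Rm=cv2.Rodrigues(np.array(d["rvec"],float))[0]; t=np.array(d["tvec"],float).ravel()
    return -Rm.T@t,(np.c_[u,np.ones(len(u))])@Rm
def onz(d,px,z):
    o,v=ray(d,px); z=np.asarray(z,float)*np.ones(len(v)); return o+v*((z-o[2])/v[:,2])[:,None]
def onplane(d,px,p,n):
    o,v=ray(d,px); return o+v*(((p-o)@n)/(v@n))[:,None]
def proj(d,P):
    return cv2.projectPoints(np.array(P,float).reshape(-1,1,3),np.array(d["rvec"],float),np.array(d["tvec"],float),np.array(d["intrinsics"],float).reshape(3,3),np.array(d["dist_coeffs"],float))[0].reshape(-1,2)
def tri(d1,p1,d2,p2):
    A=np.zeros((3,3));b=np.zeros(3)
    for d,p in((d1,p1),(d2,p2)):
        o,v=ray(d,[p]);v=v[0]/np.linalg.norm(v[0]);M=np.eye(3)-np.outer(v,v);A+=M;b+=M@o
    return np.linalg.solve(A,b)
E
python3 - <<'E'
from h import *
for n in("scene","side","wrist"):
    d=cam(n); cv2.imwrite(f"pics/{n}0.png",d["pixels"]); o,v=ray(d,[[280,210]]); print(n,o.round(),(v[0]/np.linalg.norm(v)).round(2))
o=ctrl.get_obs();print(o)
E
```

```text
scene [1382. -346. 1120.] [-0.6   0.27 -0.75]
side [ 260.  767. 1080.] [ 0.26 -0.6  -0.75]
wrist [ 335. -530.  384.] [-0.22 -0.12 -0.97]
{'t': 0.15, 'qpos': array([-1.13300679e+00,  4.23696436e-01,  1.63048737e+00,  8.40554223e-06,
        1.08858445e+00, -1.90436831e-02]), 'qvel': array([-0.00202873, -0.00222065, -0.00209246,  0.0005789 , -0.00101704,
       -0.00119643]), 'joint_torque': array([-5.51194498e-04, -5.44987714e+01, -2.73919326e+01,  6.43000100e-02,
        2.04354204e-02, -7.54342636e-05]), 'ee_pos': array([ 275.51550083, -560.52845926,  222.07146341]), 'orientation': array([ 1.96782633,  0.45868297, -1.96830533]), 'ft_force': array([ 0.05524512, -0.32030159,  0.36580343]), 'moment': array([ 0.01960862, -0.05630587, -0.02526073]), 'width': 87.85819224023501}
```

View pics/scene0.png

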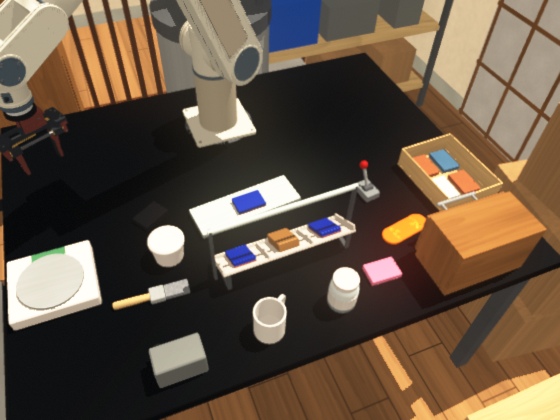

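View pics/side0.png

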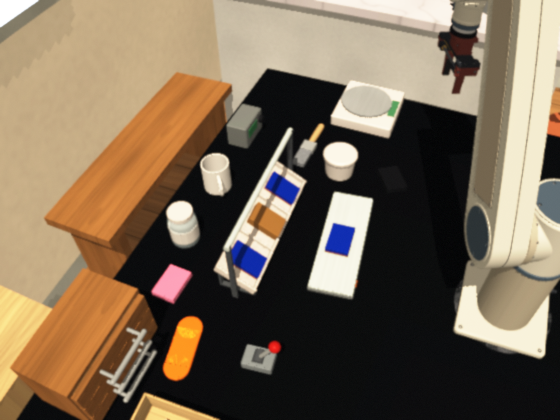

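The scene shows tiles in the two outer bays at (240,255) and (324,228), with oak between them at (283,239). tile_mid is at (249,201) and the red ball at (364,165). In the side view these are tiles (282,188) and (248,260), mid (341,240) and ball (274,347).

```bash
cat > m.py <<'E'
from h import *
def blobs(d,lo,hi,amin):
    hsv=cv2.cvtColor(d["pixels"],cv2.COLOR_BGR2HSV); m=cv2.inRange(hsv,np.array(lo),np.array(hi))
    cs=cv2.findContours(m,cv2.RETR_EXTERNAL,cv2.CHAIN_APPROX_NONE)[0]
    return [c for c in cs if cv2.contourArea(c)>amin]
def quad(c):
    h=cv2.convexHull(c); 
    for e in np.linspace(1,15,60):
        a=cv2.approxPolyDP(h,e,True)
        if len(a)<=4: break
    return a.reshape(-1,2).astype(float)
def cen(c):
    M=cv2.moments(c); return np.array([M["m10"]/M["m00"],M["m01"]/M["m00"]])
E
python3 - <<'E'
from m import *
S={n:cam(n) for n in("scene","side")}
for n,d in S.items():
    print(n)
    for c in blobs(d,(112,150,60),(128,255,255),60):
        print(" blue",cen(c).round(1),cv2.contourArea(c),quad(c).tolist())
        print("   z40",onz(d,quad(c),40).round(0)[:,:2].tolist())
    rb=[c for s in((0,200,100),(174,200,100)) for c in blobs(d,s,(s[0]+4,255,255),15)]
    for c in rb: print(" red",cen(c).round(1),cv2.contourArea(c))
    for c in blobs(d,(0,0,190),(180,60,255),1500):
        print(" white",cen(c).round(0),cv2.contourArea(c),onz(d,quad(c),24).round(0)[:,:2].tolist())
E
```

```text
scene
 blue [239.3 254.7] 323.5 [[244.0, 245.0], [254.0, 258.0], [235.0, 265.0], [226.0, 251.0]]
   z40 [[598.0, -106.0], [650.0, -95.0], [653.0, -151.0], [600.0, -160.0]]
 blue [324.  226.3] 269.5 [[339.0, 229.0], [322.0, 235.0], [309.0, 223.0], [326.0, 218.0]]
   z40 [[641.0, 169.0], [643.0, 114.0], [589.0, 97.0], [590.0, 152.0]]
 blue [248.1 201. ] 365.5 [[257.0, 191.0], [264.0, 203.0], [239.0, 211.0], [233.0, 199.0]]
   z40 [[415.0, -0.0], [469.0, 2.0], [473.0, -79.0], [421.0, -80.0]]
 red [363.5 163.7] 41.0
 white [ 51. 283.] 5188.5 [[411.0, -516.0], [629.0, -511.0], [613.0, -729.0], [415.0, -731.0]]
 white [251. 205.] 3416.0 [[481.0, 320.0], [510.0, -192.0], [412.0, -214.0], [363.0, 108.0]]
side
 blue [247.2 258.9] 673.5 [[238.0, 241.0], [265.0, 258.0], [256.0, 277.0], [233.0, 263.0]]
   z40 [[681.0, 69.0], [595.0, 94.0], [593.0, 154.0], [663.0, 137.0]]
 blue [339.7 239. ] 560.0 [[334.0, 224.0], [353.0, 228.0], [346.0, 254.0], [326.0, 249.0]]
   z40 [[467.0, -74.0], [416.0, -79.0], [409.0, 9.0], [461.0, 12.0]]
 blue [282.  187.7] 493.5 [[273.0, 173.0], [298.0, 188.0], [292.0, 202.0], [266.0, 187.0]]
   z40 [[692.0, -193.0], [603.0, -163.0], [600.0, -107.0], [689.0, -134.0]]
 red [274.3 346.3] 99.5
 white [501. 327.] 2720.5 [[109.0, -8.0], [-102.0, -55.0], [-102.0, 113.0], [102.0, 121.0]]
 white [341. 245.] 4082.0 [[504.0, -200.0], [401.0, -211.0], [363.0, 110.0], [470.0, 120.0]]
 white [529. 142.] 11594.0 [[-129.0, -1816.0], [-127.0, -141.0], [56.0, -111.0], [60.0, -1710.0]]
 white [392.  11.] 2870.5 [[345.0, -1267.0], [394.0, -1227.0], [1141.0, -1226.0], [376.0, -1548.0]]
 white [337.  62.] 18324.0 [[1382.0, -1143.0], [379.0, -1162.0], [183.0, -1002.0], [167.0, -725.0], [433.0, -489.0], [939.0, -444.0]]
```

```bash
python3 - <<'E'
from m import *
S=cam("scene");D=cam("side")
for n,a,b in(("R",[239.3,254.7],[282,187.7]),("L",[324,226.3],[247.2,258.9]),("mid",[248.1,201],[339.7,239]),("ball",[363.5,163.7],[274.3,346.3])):
    print(n,tri(S,a,D,b).round(1))
W=cam("wrist");o=ctrl.get_obs()
T=R.from_rotvec(o["orientation"]);print("tool axes\n",T.as_matrix().round(3))
Rc=cv2.Rodrigues(np.array(W["rvec"],float))[0];c=-Rc.T@np.array(W["tvec"],float).ravel()
print("cam in tool",T.inv().apply(c-o["ee_pos"]).round(1),"\n",(T.inv().as_matrix()@Rc.T).round(3)); print(W["intrinsics"])
# mid tile on z=40
for d in(S,D):
    for c in blobs(d,(112,150,60),(128,255,255),60):
        q=quad(c);
        print(onz(d,[cen(c)],40).round(1)[0], [ (onplane(d,q,np.array([630,0,64.]),np.array([-.5,0,.866]))).round(0).tolist()])
E
```

```text
R [ 638.3 -132.6   58. ]
L [629.  124.5  58.6]
mid [439.  -37.4  32.5]
ball [470.1 332.8  94.6]
tool axes
 [[-0.     0.441 -0.897]
 [ 0.    -0.897 -0.441]
 [-1.    -0.     0.   ]]
cam in tool [-162.4   -0.9  -67.2] 
 [[ 0.    -0.248  0.969]
 [ 1.    -0.001 -0.   ]
 [ 0.001  0.969  0.248]]
[[301.57639648   0.         276.72393247]
 [  0.         301.57639648 208.13484177]
 [  0.           0.           1.        ]]
[ 625.2 -129.1   40. ] [[[605.0, -109.0, 50.0], [689.0, -109.0, 98.0], [695.0, -163.0, 101.0], [608.0, -162.0, 51.0]]]
[616.3 133.2  40. ] [[[675.0, 145.0, 90.0], [679.0, 91.0, 92.0], [590.0, 97.0, 41.0], [591.0, 152.0, 41.0]]]
[444.7 -39.8  40. ] [[[229.0, 66.0, -167.0], [356.0, 46.0, -94.0], [364.0, -47.0, -89.0], [244.0, -31.0, -159.0]]]
[635.4 112.2  40. ] [[[663.0, 98.0, 83.0], [594.0, 96.0, 43.0], [592.0, 155.0, 42.0], [650.0, 158.0, 75.0]]]
[438.1 -30.9  40. ] [[[480.0, -124.0, -23.0], [430.0, -153.0, -51.0], [422.0, -61.0, -56.0], [474.0, -36.0, -26.0]]]
[ 645.3 -147.6   40. ] [[[672.0, -149.0, 88.0], [601.0, -156.0, 47.0], [598.0, -103.0, 45.0], [669.0, -94.0, 87.0]]]
```

```bash
cat > p.py <<'E'
from h import *
import json,sys
from scipy.spatial.transform import Slerp
def frame(x,y):
    x=np.array(x,float);x/=np.linalg.norm(x);y=np.array(y,float);y-=x*(x@y);y/=np.linalg.norm(y)
    return R.from_matrix(np.c_[x,y,np.cross(x,y)])
def tilt(yaw): # square to board, rack yaw
    return frame([.5*np.cos(yaw),.5*np.sin(yaw),-.866],[np.sin(yaw),-np.cos(yaw),0])
def down(a,s): # tool down; -z along s*(row dir); row dir=(-sin a,cos a)
    z=-s*np.array([-np.sin(a),np.cos(a),0]); x=np.array([0,0,-1.]); return frame(x,np.cross(z,x))
def plan(p1,r1,p0=None,r0=None,step=55,deg=9.5,n=0):
    o=ctrl.get_obs()
    if p0 is None: p0,r0=o["ee_pos"],R.from_rotvec(o["orientation"])
    p0=np.array(p0,float);p1=np.array(p1,float)
    ang=np.degrees((r0.inv()*r1).magnitude()); n=max(n,int(np.ceil(max(np.linalg.norm(p1-p0)/step,ang/deg,1))))
    s=Slerp([0,1],R.concatenate([r0,r1])); rows=[]
    for i in range(n):
        a,b=s(i/n),s((i+1)/n)
        rows.append(list((a.inv().apply((p1-p0)/n)/1000).round(4))+list(np.degrees((a.inv()*b).as_rotvec()).round(1)))
    print(n,"rows",np.linalg.norm(p1-p0).round(1),ang.round(1)); 
    for i in range(0,n,8): print(json.dumps([[float(v) for v in r] for r in rows[i:i+8]]))
    return p1,r1
E
python3 - <<'E'
from p import *
r=tilt(.035)
a=plan([490,-150,220],r)
plan([590,-134,150],r,*a)
E
```

```text
9 rows 463.4 38.4
[[0.0003, -0.0305, -0.0415, 2.6, 3.3, 0.7], [0.0022, -0.0323, -0.04, 2.6, 3.3, 0.7], [0.0041, -0.0342, -0.0383, 2.6, 3.3, 0.7], [0.0058, -0.036, -0.0364, 2.6, 3.3, 0.7], [0.0074, -0.0377, -0.0343, 2.6, 3.3, 0.7], [0.0088, -0.0393, -0.0321, 2.6, 3.3, 0.7], [0.0101, -0.0408, -0.0297, 2.6, 3.3, 0.7], [0.0112, -0.0422, -0.0272, 2.6, 3.3, 0.7]]
[[0.0122, -0.0436, -0.0246, 2.6, 3.3, 0.7]]
3 rows 123.1 0.0
[[0.037, -0.0042, -0.0173, 0.0, 0.0, 0.0], [0.037, -0.0042, -0.0173, 0.0, 0.0, 0.0], [0.037, -0.0042, -0.0173, 0.0, 0.0, 0.0]]
```

>>> carry_out(
  commands=[
    [0,-0.03,-0.042,2.6,3.3,0.7],
    [0.002,-0.032,-0.04,2.6,3.3,0.7],
    [0.004,-0.034,-0.038,2.6,3.3,0.7],
    [0.006,-0.036,-0.036,2.6,3.3,0.7],
    [0.007,-0.038,-0.034,2.6,3.3,0.7],
    [0.009,-0.039,-0.032,2.6,3.3,0.7],
    [0.01,-0.041,-0.03,2.6,3.3,0.7],
    [0.011,-0.042,-0.027,2.6,3.3,0.7],
  ],
  grip=0.14,
)

```text
t: 1.4
ee_pos: [472.9, -191.3, 224.2]
orientation: [2.652, 0.078, -1.598]
ft_force: [1.3, 0.6, 0.1]
width: 76.0
```

```bash
python3 - <<'E'
from p import *
o=ctrl.get_obs();print(o["t"],o["ee_pos"],o["width"])
plan([575,-134,160],tilt(.035))
E
```

```text
1.4 [ 472.9246923  -191.32211702  224.22847265] 75.97381522894577
3 rows 133.5 2.9
[[0.0352, -0.0171, -0.0212, 0.6, 0.7, 0.1], [0.0354, -0.0174, -0.0206, 0.6, 0.7, 0.1], [0.0357, -0.0176, -0.02, 0.6, 0.7, 0.1]]
```

>>> carry_out(
  commands=[
    [0.035,-0.017,-0.021,0.6,0.7,0.1],
    [0.035,-0.017,-0.021,0.6,0.7,0.1],
    [0.036,-0.018,-0.02,0.6,0.7,0.1],
    [0,0,0,0,0,0],
  ],
)

```text
t: 1.9
ee_pos: [578.8, -128.9, 160.3]
orientation: [2.705, 0.05, -1.555]
ft_force: [-0.1, 0.1, 0.2]
width: 75.1
```

```bash
python3 - <<'E'
from m import *
o=ctrl.get_obs();print(o["t"],o["ee_pos"],o["width"],R.from_rotvec(o["orientation"]).as_matrix().round(3).tolist())
d=cam("wrist");cv2.imwrite("pics/w1.png",d["pixels"])
for c in blobs(d,(108,120,40),(130,255,255),300): print(cen(c).round(1),cv2.contourArea(c),quad(c).tolist())
E
```

```text
1.9 [ 578.81017115 -128.89453122  160.32313664] 75.05402620966224 [[0.503, 0.038, -0.864], [0.018, -0.999, -0.034], [-0.864, 0.002, -0.503]]
[283.1 202.4] 5898.0 [[315.0, 157.0], [313.0, 249.0], [253.0, 249.0], [251.0, 157.0]]
[ 25.6 204.2] 4634.5 [[42.0, 156.0], [58.0, 244.0], [0.0, 247.0], [0.0, 156.0]]
```

View pics/w1.png

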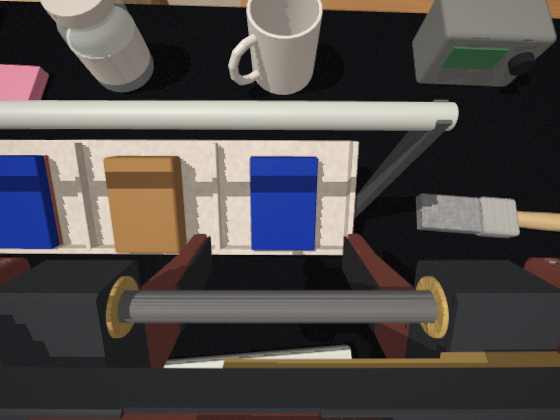

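The wrist view shows the right tile at (283,202), with all corners clear and the fingers straddling it at (180,260) and (375,260). The oak block is at (147,205).

```bash
cat >> m.py <<'E'
def pnp(d,q,L=90.,W=62.,up=None):
    """glaze corners -> pose; q ordered: starting at image top-left, clockwise (top = tile +x, image right = tile -y)"""
    obj=np.array([[L/2,W/2,0],[L/2,-W/2,0],[-L/2,-W/2,0],[-L/2,W/2,0]])
    K=np.array(d["intrinsics"],float).reshape(3,3)
    ok,rv,tv=cv2.solvePnP(obj,q,K,np.array(d["dist_coeffs"],float),flags=cv2.SOLVEPNP_ITERATIVE)
    Rc=cv2.Rodrigues(np.array(d["rvec"],float))[0]; t=np.array(d["tvec"],float).ravel()
    return Rc.T@(tv.ravel()-t), Rc.T@cv2.Rodrigues(rv)[0]
def tl(q):
    q=q[np.argsort(q[:,1])]; a,b=q[:2][np.argsort(q[:2,0])],q[2:][np.argsort(q[2:,0])]
    return np.array([a[0],a[1],b[1],b[0]])
E
python3 - <<'E'
from m import *
d=cam("wrist")
q=[tl(quad(c)) for c in blobs(d,(108,120,40),(130,255,255),300) if cen(c)[0]>150][0]
P,M=pnp(d,q+np.array([[-.0,0],[.5,0],[.5,.5],[0,.5]]))
print("pnp",P.round(1),M.round(3).tolist())
for x0 in(638,642,646):
    n=np.array([-.5,-.017,.866]);g=onplane(d,q,np.array([x0+.035*131,-131,50])+16*n,n)
    print(x0,g.mean(0).round(1),np.linalg.norm(g-np.roll(g,-1,0),axis=1).round(1), np.degrees(np.arctan2(*(g[0]+g[1]-g[2]-g[3])[1::-1])).round(2))
# rack tile vs board: lip end
E
```

```text
pnp [ 638.4 -132.5   55. ] [[0.901, -0.037, -0.432], [0.033, 0.999, -0.018], [0.432, 0.002, 0.902]]
638 [ 635.4 -132.1   64.3] [58.7 87.7 60.4 87.7] 2.13
642 [ 635.9 -132.1   62.3] [59.1 88.3 60.9 88.3] 2.13
646 [ 636.5 -132.2   60.3] [59.6 89.  61.3 89. ] 2.13
```

```bash
python3 - <<'E'
from p import *
r=tilt(.036);n=-r.as_matrix()[:,0];u=-r.as_matrix()[:,2];print(n,u)
C=np.array([644,-132.2,50])-3*u
a=plan(C+50*n,r); plan(C+7*n,r,*a,step=25)
E
```

```text
[-0.49968703 -0.01799651  0.86601905] [0.86545793 0.03116995 0.500011  ]
2 rows 79.9 0.3
[[0.0399, 0.0021, 0.001, 0.1, -0.1, -0.1], [0.0399, 0.0021, 0.0009, 0.1, -0.1, -0.1]]
2 rows 43.0 0.0
[[0.0215, -0.0, 0.0, 0.0, 0.0, 0.0], [0.0215, -0.0, 0.0, 0.0, 0.0, 0.0]]
```

>>> carry_out(
  commands=[
    [0.04,0.002,0.001,0.1,-0.1,-0.1],
    [0.04,0.002,0.001,0,0,0],
    [0.022,0,0,0,0,0],
    [0.02,0,0,0,0,0],
    [0,0,0,0,0,0],
  ],
)

```text
t: 2.62
ee_pos: [638.9, -138.5, 59.3]
orientation: [2.714, 0.038, -1.546]
ft_force: [-0.7, 0.3, -0.3]
width: 75.5
```

```bash
python3 - <<'E'
from p import *
o=ctrl.get_obs();r=tilt(.036);C=np.array([644,-132.2,50])
print("rel board (tool axes)",r.inv().apply(o["ee_pos"]-C).round(1),np.degrees((r.inv()*R.from_rotvec(o["orientation"])).as_rotvec()).round(2))
d=cam("wrist");cv2.imwrite("pics/w2.png",d["pixels"])
E
```

```text
rel board (tool axes) [-10.7   6.1  -0. ] [0.18 0.66 0.37]
```

View pics/w2.png

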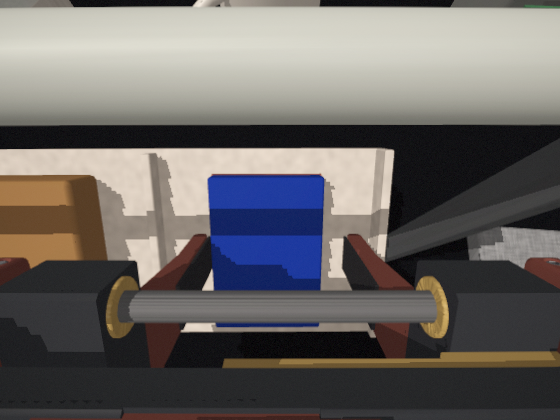

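The wrist view shows the tile centred at x≈267 px and the finger gap at ≈276 px, so I shift about 5 mm to the left and descend.

>>> carry_out(
  commands=[
    [0,-0.0055,0.002,-0.2,-0.6,-0.4],
    [0,0,0,0,0,0],
    [0.003,0,0,0,0,0],
    [0.003,0,0,0,0,0],
    [0,0,0,0,0,0],
  ],
)

```text
t: 3.3
ee_pos: [640.0, -135.3, 58.3]
orientation: [2.71, 0.045, -1.552]
ft_force: [-0.3, 0.1, -0.7]
width: 75.6
```

```bash
python3 - <<'E'
from p import *
o=ctrl.get_obs();r=tilt(.036);C=np.array([644,-132.2,50])
print("rel board (tool axes)",r.inv().apply(o["ee_pos"]-C).round(1),np.degrees((r.inv()*R.from_rotvec(o["orientation"])).as_rotvec()).round(2),o["ft_force"])
E
```

```text
rel board (tool axes) [-9.2  2.9 -0.6] [0.02 0.4  0.15] [-0.33708987  0.14043314 -0.66004755]
```

>>> carry_out(
  commands=[
    [0.005,-0.004,0.003,0,-0.5,0],
    [0,0,0,0,0,0],
    [0.004,0,0.001,0,0,0],
    [0,0,0,0,0,0],
  ],
)

```text
t: 3.8
ee_pos: [640.7, -130.9, 49.1]
orientation: [2.703, 0.045, -1.562]
ft_force: [-2.0, -1.3, 2.8]
width: 75.3
```

```bash
cat > rel.py <<'E'
from p import *
o=ctrl.get_obs();r=tilt(.036);C=np.array([644,-132.2,50])
print("rel board (tool axes)",r.inv().apply(o["ee_pos"]-C).round(1),np.degrees((r.inv()*R.from_rotvec(o["orientation"])).as_rotvec()).round(2),o["ft_force"])
E
python3 rel.py
```

```text
rel board (tool axes) [-0.9 -1.4  3.2] [ 0.02 -0.06  0.15] [-1.98576246 -1.28582694  2.80082452]
```

>>> carry_out(
  commands=[
    [-0.002,0,0,0,0,0],
    [0,0,0,0,0,0],
    [0,0,0,0,0,0],
    [0,0,0,0,0,0],
    [0,0,0,0,0,0],
    [0,0,0,0,0,0],
  ],
  grip=1,
)

```text
t: 4.55
ee_pos: [639.6, -131.1, 50.9]
orientation: [2.703, 0.044, -1.562]
ft_force: [-1.7, 0.3, 2.8]
width: 61.6
```

```bash
python3 rel.py
```

```text
rel board (tool axes) [-2.9 -1.2  3.3] [ 0.01 -0.05  0.18] [-1.72583913  0.26357919  2.83933758]
```

```bash
python3 - <<'E'
from p import *
o=ctrl.get_obs();r=R.from_rotvec(o["orientation"]);n=-r.as_matrix()[:,0]
a=plan(o["ee_pos"]+70*n,r,step=40)
b=plan([540,-131,150],r,*a,step=40)
c=plan([452,-128,115],down(.075,+1),*b)
E
```

```text
2 rows 70.0 0.0
[[-0.035, 0.0, 0.0, 0.0, 0.0, 0.0], [-0.035, 0.0, 0.0, 0.0, 0.0, 0.0]]
2 rows 75.3 0.0
[[-0.0328, -0.0016, 0.0184, 0.0, 0.0, 0.0], [-0.0328, -0.0016, 0.0184, 0.0, 0.0, 0.0]]
11 rows 94.8 96.0
[[-0.0012, -0.0006, 0.0085, -8.2, -2.1, -2.2], [-0.0009, -0.0018, 0.0084, -8.2, -2.1, -2.2], [-0.0005, -0.003, 0.0081, -8.2, -2.1, -2.2], [-0.0001, -0.0041, 0.0076, -8.2, -2.1, -2.2], [0.0004, -0.0052, 0.0069, -8.2, -2.1, -2.2], [0.0008, -0.0061, 0.0061, -8.2, -2.1, -2.2], [0.0013, -0.0068, 0.0051, -8.2, -2.1, -2.2], [0.0017, -0.0074, 0.004, -8.2, -2.1, -2.2]]
[[0.0021, -0.0078, 0.0029, -8.2, -2.1, -2.2], [0.0025, -0.0081, 0.0016, -8.2, -2.1, -2.2], [0.0029, -0.0081, 0.0004, -8.2, -2.1, -2.2]]
```

>>> carry_out(
  commands=[
    [-0.015,0,0,0,0,0],
    [-0.03,0,0,0,0,0],
    [-0.03,0,0,0,0,0],
    [-0.032,-0.0015,0.018,0,0,0],
    [-0.032,-0.0015,0.018,0,0,0],
  ],
)

```text
t: 5.18
ee_pos: [536.6, -130.1, 152.2]
orientation: [2.699, 0.049, -1.572]
ft_force: [0.4, 0.6, -1.6]
width: 61.5
```

>>> carry_out(
  commands=[
    [-0.001,0,0.0085,-8.2,-2.1,-2.2],
    [-0.001,-0.002,0.0085,-8.2,-2.1,-2.2],
    [0,-0.003,0.008,-8.2,-2.1,-2.2],
    [0,-0.004,0.0075,-8.2,-2.1,-2.2],
    [0,-0.005,0.007,-8.2,-2.1,-2.2],
    [0.001,-0.006,0.006,-8.2,-2.1,-2.2],
    [0.001,-0.007,0.005,-8.2,-2.1,-2.2],
    [0.002,-0.0075,0.004,-8.2,-2.1,-2.2],
  ],
)

```text
t: 6.18
ee_pos: [464.6, -128.0, 124.5]
orientation: [1.557, 1.06, -1.318]
ft_force: [0.1, 0.3, -2.5]
width: 61.5
```

```bash
python3 - <<'E'
from p import *
o=ctrl.get_obs();print(o["t"],o["ee_pos"],o["width"],o["ft_force"])
plan([452,-128,110],down(.075,+1))
E
```

```text
6.175 [ 464.57851793 -128.0166543   124.47451868] 61.53513092433107 [ 0.08099573  0.25944491 -2.47745627]
3 rows 19.2 23.6
[[0.0044, -0.0043, 0.0018, -7.4, -2.0, -1.7], [0.0045, -0.0044, 0.0011, -7.4, -2.0, -1.7], [0.0047, -0.0043, 0.0004, -7.4, -2.0, -1.7]]
```

>>> carry_out(
  commands=[
    [0.0045,-0.0045,0.002,-7.4,-2,-1.7],
    [0.0045,-0.0045,0.001,-7.4,-2,-1.7],
    [0.0045,-0.0045,0,-7.4,-2,-1.7],
    [0,0,0,0,0,0],
    [0,0,0,0,0,0],
  ],
)

```text
t: 6.8
ee_pos: [449.8, -126.7, 107.9]
orientation: [1.141, 1.254, -1.152]
ft_force: [1.1, 0.2, -1.9]
width: 61.5
```

```bash
python3 - <<'E'
from p import *
from m import *
o=ctrl.get_obs();print(o["t"],o["ee_pos"],R.from_rotvec(o["orientation"]).as_matrix().round(4).tolist())
d=cam("wrist");cv2.imwrite("pics/w3.png",d["pixels"])
for c in blobs(d,(108,120,40),(130,255,255),300): print(cen(c).round(1),cv2.contourArea(c),quad(c).tolist(),onz(d,quad(c),40).round(1)[:,:2].tolist())
E
```

```text
6.8 [ 449.83283026 -126.66109727  107.90047671] [[-0.0083, 0.9963, 0.0857], [-0.0016, 0.0857, -0.9963], [-1.0, -0.0084, 0.0009]]
[276.9 326.5] 753.5 [[331.0, 323.0], [329.0, 330.0], [223.0, 329.0], [223.0, 323.0]] [[504.0, -216.8], [503.2, -224.0], [410.0, -231.5], [409.8, -225.4]]
[277.1 229.4] 13790.0 [[337.0, 173.0], [332.0, 289.0], [222.0, 289.0], [216.0, 174.0]] [[491.4, -86.0], [500.5, -184.0], [407.6, -192.3], [399.1, -94.7]]
[273.7  95.4] 10753.0 [[318.0, 33.0], [313.0, 160.0], [234.0, 160.0], [230.0, 32.0]] [[465.6, 8.6], [472.0, -77.8], [412.4, -82.9], [405.2, 4.3]]
```

View pics/w3.png

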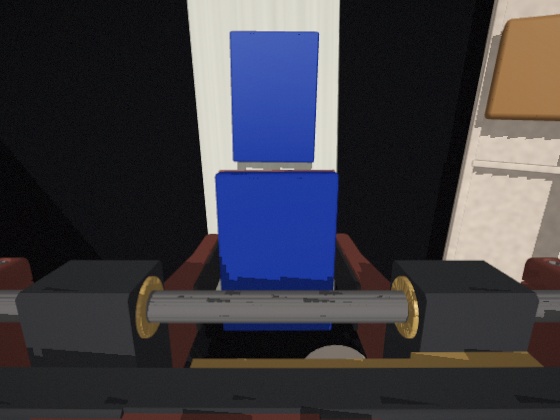

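Held tile is centred at (277,230), with its far edge at row ≈172. tile_mid is just ahead at (274,95), and the plate is clear underneath.

```bash
python3 - <<'E'
from p import *
from m import *
o=ctrl.get_obs();d=cam("wrist")
hq=np.array([[216,174],[337.5,173],[331.5,330.5],[222.5,330.5]]);mq=np.array([[230,32],[318.5,33],[313.5,160.5],[233.5,160.5]])
T=R.from_rotvec(o["orientation"])
for z in(117,121,125):
    g=onz(d,hq,z);print(z,"held",np.linalg.norm(g-np.roll(g,-1,0),axis=1).round(1),T.inv().apply(g.mean(0)-o["ee_pos"]).round(1))
for z in(35,40):
    g=onz(d,mq,z);print(z,"mid",np.linalg.norm(g-np.roll(g,-1,0),axis=1).round(1),g.mean(0).round(1),((g[0]+g[1]-g[2]-g[3])/2).round(1))
E
```

```text
117 held [62.  92.6 64.  92.3] [-9.1 -0.6 -1. ]
121 held [60.4 90.2 62.3 89.9] [-13.1  -0.6  -2.7]
125 held [58.8 87.7 60.7 87.5] [-17.1  -0.6  -4.5]
35 mid [62.2 88.9 62.  89.7] [438.7 -36.7  35. ] [-6.8 89.1  0. ]
40 mid [60.9 87.  60.7 87.8] [438.8 -37.2  40. ] [-6.7 87.2  0. ]
```

```bash
python3 - <<'E'
from p import *
plan([446.7,-132,47],down(.077,+1),step=30)
E
```

```text
3 rows 61.3 0.7
[[0.0203, -0.001, 0.0016, 0.2, 0.0, 0.2], [0.0203, -0.001, 0.0016, 0.2, 0.0, 0.2], [0.0203, -0.0011, 0.0016, 0.2, 0.0, 0.2]]
```

>>> carry_out(
  commands=[
    [0.02,-0.001,0.002,0.2,0,0.2],
    [0.02,-0.001,0.0015,0.2,0,0.2],
    [0.018,-0.001,0.0015,0.2,0,0.2],
    [0,0,0,0,0,0],
    [0,0,0,0,0,0],
  ],
)

```text
t: 7.52
ee_pos: [448.6, -133.9, 50.4]
orientation: [1.162, 1.234, -1.154]
ft_force: [0.5, -0.3, -1.4]
width: 61.5
```

```bash
cat > look.py <<'E'
from p import *
from m import *
import sys
s=int(sys.argv[1]);o=ctrl.get_obs();d=cam("wrist");cv2.imwrite(f"pics/{sys.argv[2]}.png",d["pixels"])
T=R.from_rotvec(o["orientation"]);print(o["t"],o["ee_pos"].round(1),o["ft_force"].round(1),"err deg",np.degrees((down(.077,s).inv()*T).as_rotvec()).round(2))
zh=o["ee_pos"][2]+13.1
for c in sorted(blobs(d,(108,120,40),(130,255,255),1500),key=lambda c:cen(c)[1]):
    q=tl(quad(c)); z=40 if cen(c)[1]<150 else zh
    g=onz(d,q,z);print(q.tolist(),g.mean(0).round(1),"yaw",np.arctan2(-s*(g[0]+g[1]-g[2]-g[3])[0],s*(g[0]+g[1]-g[2]-g[3])[1]).round(3));print("  in tool",T.inv().apply(g-o["ee_pos"]).round(1)[:,1:].tolist())
E
python3 look.py 1 w4
```

```text
7.525 [ 448.6 -133.9   50.4] [ 0.5 -0.3 -1.4] err deg [ 0.54 -0.08  0.42]
[[210.0, 0.0], [331.0, 0.0], [325.0, 157.0], [219.0, 158.0]] [438.9 -41.4  40. ] yaw 0.073
  in tool [[-34.2, -132.2], [26.8, -132.4], [26.8, -53.9], [-33.3, -53.4]]
[[216.0, 174.0], [336.0, 173.0], [332.0, 289.0], [222.0, 289.0]] [ 446.7 -118.1   63.5] yaw 0.075
  in tool [[-30.8, -47.6], [28.8, -47.9], [29.7, 16.1], [-30.7, 15.8]]
```

View pics/w4.png

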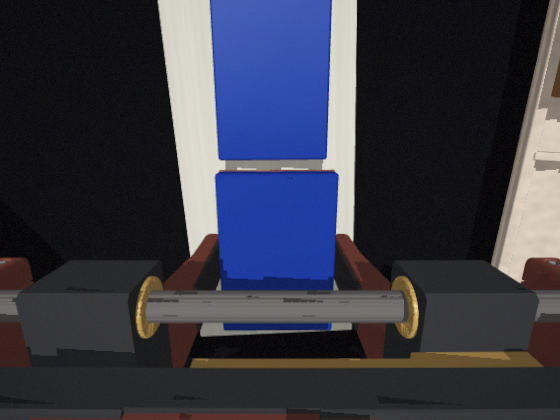

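Seen from the wrist, the mid edge is at row 158 and the held edge at row 173. That is a gap of about 5 mm, with mid about 2.5 mm to the tool's −y.

>>> carry_out(
  commands=[
    [0.004,-0.0025,-0.0025,0,0,0],
    [0,0,0,0,0,0],
    [0,0,0,0,0,0],
  ],
)

```text
t: 7.95
ee_pos: [446.7, -131.6, 47.5]
orientation: [1.162, 1.232, -1.153]
ft_force: [-0.1, 0.1, -2.4]
width: 61.9
```

```bash
python3 look.py 1 w5
```

```text
7.95 [ 446.7 -131.6   47.5] [-0.1  0.1 -2.4] err deg [ 0.54 -0.14  0.56]
[[213.0, 0.0], [335.0, 0.0], [329.0, 162.0], [223.0, 164.0]] [439.2 -40.9  40. ] yaw 0.078
  in tool [[-32.1, -131.1], [28.3, -131.3], [28.7, -51.3], [-30.7, -50.3]]
[[216.0, 174.0], [336.0, 173.0], [332.0, 289.0], [222.0, 289.0]] [ 444.8 -115.7   60.6] yaw 0.075
  in tool [[-30.8, -47.6], [28.8, -47.9], [29.8, 16.1], [-30.7, 15.7]]
```

>>> carry_out(
  commands=[
    [0.006,0,0,0,0,-0.3],
    [0.006,0,0,0,0,-0.3],
    [0.004,0,0,0,0,0],
    [0,0,0,0,0,0],
    [0,0,0,0,0,0],
  ],
)

```text
t: 8.62
ee_pos: [446.7, -131.5, 30.0]
orientation: [1.157, 1.24, -1.162]
ft_force: [-0.3, -0.6, -1.4]
width: 61.9
```

```bash
python3 look.py 1 w6
```

```text
8.625 [ 446.7 -131.5   30. ] [-0.3 -0.6 -1.4] err deg [ 0.54 -0.12 -0.12]
[[205.0, 0.0], [342.0, 0.0], [335.0, 166.0], [216.0, 167.0]] [439.1 -44.   40. ] yaw 0.078
  in tool [[-32.5, -124.8], [28.4, -124.7], [28.7, -51.1], [-31.3, -50.6]]
[[216.0, 174.0], [336.0, 173.0], [332.0, 289.0], [222.0, 289.0]] [ 444.9 -115.7   43.1] yaw 0.075
  in tool [[-30.9, -47.5], [28.7, -48.0], [29.7, 15.9], [-30.8, 15.9]]
```

>>> carry_out(
  commands=[
    [0.002,0,-0.0005,0,0,0],
    [0,0,0,0,0,0],
    [0.001,0,0,0,0,0],
    [0,0,0,0,0,0],
  ],
)

```text
t: 9.18
ee_pos: [446.8, -131.1, 27.2]
orientation: [1.157, 1.24, -1.161]
ft_force: [0.3, 0.3, -2.0]
width: 61.9
```

>>> carry_out(
  commands=[
    [0.001,0,0,0,0,0],
    [0,0,0,0,0,0],
  ],
)

```text
t: 9.43
ee_pos: [447.0, -131.2, 26.6]
orientation: [1.157, 1.239, -1.161]
ft_force: [-0.1, -0.5, -2.6]
width: 61.9
```

>>> carry_out(
  commands=[
    [0.0015,0,0,0,0,0],
    [0,0,0,0,0,0],
  ],
)

```text
t: 9.68
ee_pos: [447.2, -131.2, 26.6]
orientation: [1.157, 1.239, -1.161]
ft_force: [-0.0, 0.1, -2.1]
width: 62.0
```

>>> carry_out(
  commands=[
    [0.002,0,0,0,0,0],
    [0,0,0,0,0,0],
  ],
)

```text
t: 9.93
ee_pos: [447.5, -131.4, 26.5]
orientation: [1.157, 1.238, -1.16]
ft_force: [-0.3, -0.7, -2.4]
width: 61.8
```

>>> carry_out(
  commands=[
    [0.003,0.0005,0,0,0,0],
    [0,0,0,0,0,0],
  ],
)

```text
t: 10.18
ee_pos: [447.9, -131.6, 25.4]
orientation: [1.156, 1.238, -1.16]
ft_force: [-0.2, 0.3, -2.9]
width: 61.7
```

```bash
python3 look.py 1 w7
```

```text
10.175 [ 447.9 -131.6   25.4] [-0.2  0.3 -2.9] err deg [ 0.47 -0.21 -0.01]
[[201.0, 0.0], [342.0, 0.0], [335.0, 166.0], [212.0, 168.0]] [439.3 -44.9  40. ] yaw 0.077
  in tool [[-33.2, -123.0], [27.4, -122.9], [27.8, -51.6], [-32.3, -50.7]]
[[216.0, 174.0], [335.0, 172.0], [333.0, 288.0], [221.0, 289.0]] [ 445.8 -115.5   38.5] yaw 0.08
  in tool [[-30.8, -47.6], [28.2, -48.5], [30.2, 15.3], [-31.4, 15.9]]
```

>>> carry_out(
  commands=[
    [0.002,-0.0015,0,0,0,0],
    [0,0,0,0,0,0],
    [0.002,-0.0005,0,0,0,0],
    [0,0,0,0,0,0],
  ],
)

```text
t: 10.72
ee_pos: [448.6, -131.9, 24.7]
orientation: [1.157, 1.234, -1.157]
ft_force: [0.5, 0.6, -2.1]
width: 61.8
```

```bash
python3 look.py 1 w8
```

```text
10.725 [ 448.6 -131.9   24.7] [ 0.5  0.6 -2.1] err deg [ 0.45 -0.27  0.26]
[[199.0, 0.0], [341.0, 0.0], [334.0, 166.0], [211.0, 168.0]] [439.5 -45.3  40. ] yaw 0.08
  in tool [[-33.8, -122.6], [26.9, -122.7], [27.2, -51.7], [-32.6, -50.8]]
[[218.0, 172.0], [338.0, 174.0], [333.0, 289.0], [221.0, 289.0]] [ 447.2 -115.9   37.8] yaw 0.061
  in tool [[-29.7, -48.6], [29.8, -47.5], [30.3, 16.1], [-31.3, 15.8]]
```

View pics/w8.png

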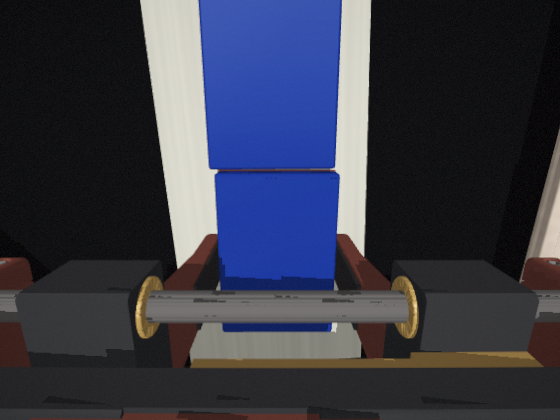

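The held tile at (277,230) has turned slightly. It sits about 2.7 mm to the tool's +y of mid (269) and is touching down. I lift slightly, realign and check.

>>> carry_out(
  commands=[
    [-0.004,-0.002,0,-0.5,0,-0.3],
    [0,0,0,0,0,0],
    [0,0,0,0,0,0],
  ],
)

```text
t: 11.15
ee_pos: [445.9, -131.9, 27.6]
orientation: [1.147, 1.244, -1.155]
ft_force: [0.4, 0.1, -1.9]
width: 61.6
```

```bash
python3 look.py 1 w9
```

```text
11.15 [ 445.9 -131.9   27.6] [ 0.4  0.1 -1.9] err deg [-0.07 -0.23 -0.16]
[[209.0, 0.0], [348.0, 0.0], [339.0, 166.0], [218.0, 167.0]] [439.2 -44.6  40. ] yaw 0.079
  in tool [[-30.2, -123.8], [30.5, -123.7], [30.2, -51.4], [-29.8, -50.9]]
[[218.0, 172.0], [338.0, 174.0], [333.0, 289.0], [221.0, 289.0]] [ 444.4 -115.9   40.7] yaw 0.07
  in tool [[-29.8, -48.5], [29.8, -47.5], [30.2, 15.9], [-31.4, 16.0]]
```

>>> carry_out(
  commands=[
    [0.001,-0.0005,-0.001,-0.9,0,0.1],
    [0,0,0,0,0,0],
    [0.002,0,0,0,0,0],
    [0,0,0,0,0,0],
  ],
)

```text
t: 11.7
ee_pos: [445.2, -130.9, 24.5]
orientation: [1.136, 1.25, -1.141]
ft_force: [-0.8, 0.4, -2.0]
width: 61.9
```

```bash
python3 look.py 1 w10
```

```text
11.7 [ 445.2 -130.9   24.5] [-0.8  0.4 -2. ] err deg [-1.03 -0.23 -0.06]
[[214.0, 0.0], [355.0, 0.0], [333.0, 289.0], [221.0, 289.0]] [441.2 -76.9  40. ] yaw 0.071
  in tool [[-27.4, -122.6], [32.9, -122.6], [29.8, 14.6], [-30.8, 14.6]]
```

>>> carry_out(
  commands=[
    [0,0,0,0,0,0],
    [0,0,0,0,0,0],
    [0,0,0,0,0,0],
    [-0.01,0,0,0,0,0],
    [-0.04,0,0,0,0,0],
    [-0.04,0,0,0,0,0],
    [0,0,0,0,0,0],
  ],
  grip=0.14,
)

```text
t: 12.62
ee_pos: [445.7, -130.6, 118.4]
orientation: [1.136, 1.25, -1.141]
ft_force: [-0.3, -0.1, -0.1]
width: 75.4
```

```bash
python3 - <<'E'
from p import *
from m import *
o=ctrl.get_obs();d=cam("wrist");cv2.imwrite("pics/w11.png",d["pixels"]);print(o["ee_pos"],o["ft_force"])
for c in blobs(d,(108,120,40),(130,255,255),1500):
    q=tl(quad(c));g=onz(d,q,40);print(q.tolist(),g.round(1)[:,:2].tolist(),g.mean(0).round(1))
E
```

```text
[ 445.68763109 -130.620424    118.39509348] [-0.29573526 -0.08287707 -0.0522497 ]
[[239.0, 30.0], [322.0, 31.0], [311.0, 260.0], [241.0, 260.0]] [[405.1, 4.2], [464.4, 9.2], [478.3, -167.8], [418.1, -173.5]] [441.5 -82.   40. ]
```

View pics/w11.png

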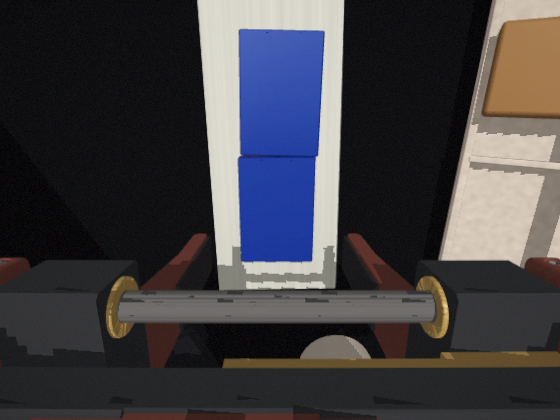

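```bash
cat > row.py <<'E'
from p import *
from m import *
import sys
def row(d,hi=255,lo=None):
    hsv=cv2.cvtColor(d["pixels"],cv2.COLOR_BGR2HSV);m=cv2.inRange(hsv,np.array((108,120,40)),np.array((130,255,255)))
    v=hsv[:,:,2].astype(int); return m,hsv
d=cam("wrist");m,hsv=row(d)
for r in list(range(40,150,15))+list(range(150,162))+list(range(165,258,15)):
    xs=np.where(m[r,200:360])[0]+200
    if len(xs): g=onz(d,[[xs[0]-.5,r],[xs[-1]+.5,r]],40); c=g.mean(0);u=np.array([-.077,.997]);w=np.array([.997,.077])
    print(r,xs[[0,-1]],"along %.1f cross %.1f width %.1f"%(c[:2]@u,c[:2]@w,np.linalg.norm(g[0]-g[1])),"V",hsv[r,280,2])
E
python3 row.py
```

```text
40 [241 325] along -32.8 cross 434.8 width 61.0 V 181
55 [241 324] along -42.7 cross 434.6 width 61.0 V 178
70 [241 323] along -52.8 cross 434.5 width 60.9 V 176
85 [241 322] along -63.1 cross 434.3 width 60.9 V 174
100 [242 322] along -73.6 cross 434.9 width 60.8 V 171
115 [242 321] along -84.4 cross 434.8 width 60.8 V 169
130 [242 320] along -95.5 cross 434.6 width 60.7 V 167
145 [242 319] along -106.8 cross 434.5 width 60.7 V 164
150 [242 319] along -110.6 cross 434.6 width 60.9 V 163
151 [242 319] along -111.4 cross 434.6 width 61.0 V 164
152 [242 319] along -112.2 cross 434.6 width 61.0 V 162
153 [242 319] along -112.9 cross 434.6 width 61.1 V 161
154 [242 319] along -113.7 cross 434.6 width 61.1 V 162
155 [244 319] along -114.5 cross 435.4 width 59.6 V 153
156 [248 318] along -115.2 cross 436.6 width 55.7 V 115
157 [242 316] along -116.0 cross 433.5 width 58.9 V 93
158 [240 315] along -116.8 cross 432.3 width 59.8 V 135
159 [240 316] along -117.6 cross 432.7 width 60.6 V 161
160 [240 316] along -118.4 cross 432.7 width 60.6 V 163
161 [240 316] along -119.2 cross 432.8 width 60.7 V 163
165 [240 316] along -122.3 cross 432.8 width 60.9 V 163
180 [240 315] along -134.3 cross 432.6 width 60.9 V 162
195 [241 315] along -146.6 cross 433.3 width 60.8 V 162
210 [241 314] along -159.2 cross 433.1 width 60.8 V 160
225 [242 314] along -172.1 cross 433.7 width 60.8 V 158
240 [242 313] along -185.3 cross 433.5 width 60.7 V 158
255 [242 313] along -199.0 cross 433.8 width 61.5 V 157
```

R tile is down, about 1.5 mm from mid, offset 1.4 mm and turned 0.8°, which is good. Now the left tile.

```bash
python3 - <<'E'
from p import *
r=tilt(.036);n=-r.as_matrix()[:,0];u=-r.as_matrix()[:,2];C=np.array([634.8,123.6,50])-3*u
print(ctrl.get_obs()["qpos"].round(2))
a=plan([500,60,190],r); plan(C+60*n,r,*a)
E
```

```text
[-0.31  0.36  2.05 -0.01  0.73 -0.4 ]
11 rows 211.6 97.1
[[-0.0068, 0.0067, -0.0167, 8.3, 2.1, 2.2], [-0.0059, 0.0044, -0.0177, 8.3, 2.1, 2.2], [-0.0051, 0.002, -0.0184, 8.3, 2.1, 2.2], [-0.0044, -0.0005, -0.0187, 8.3, 2.1, 2.2], [-0.0038, -0.003, -0.0186, 8.3, 2.1, 2.2], [-0.0033, -0.0055, -0.0181, 8.3, 2.1, 2.2], [-0.0029, -0.008, -0.0173, 8.3, 2.1, 2.2], [-0.0026, -0.0103, -0.0161, 8.3, 2.1, 2.2]]
[[-0.0025, -0.0124, -0.0145, 8.3, 2.1, 2.2], [-0.0025, -0.0142, -0.0127, 8.3, 2.1, 2.2], [-0.0027, -0.0158, -0.0106, 8.3, 2.1, 2.2]]
3 rows 149.5 0.0
[[0.0432, -0.0196, -0.0152, 0.0, 0.0, 0.0], [0.0432, -0.0196, -0.0152, 0.0, 0.0, 0.0], [0.0432, -0.0196, -0.0152, 0.0, 0.0, 0.0]]
```

>>> carry_out(
  commands=[
    [-0.007,0.007,-0.017,8.3,2.1,2.2],
    [-0.006,0.004,-0.018,8.3,2.1,2.2],
    [-0.005,0.002,-0.018,8.3,2.1,2.2],
    [-0.004,0,-0.019,8.3,2.1,2.2],
    [-0.004,-0.003,-0.019,8.3,2.1,2.2],
    [-0.003,-0.0055,-0.018,8.3,2.1,2.2],
    [-0.003,-0.008,-0.017,8.3,2.1,2.2],
    [-0.0025,-0.01,-0.016,8.3,2.1,2.2],
  ],
)

```text
t: 13.72
ee_pos: [482.1, 11.3, 161.1]
orientation: [2.339, 0.459, -1.555]
ft_force: [-0.6, -0.4, -0.1]
width: 75.4
```

```bash
python3 - <<'E'
from p import *
r=tilt(.036);n=-r.as_matrix()[:,0];u=-r.as_matrix()[:,2];C=np.array([634.8,123.6,50])-3*u
o=ctrl.get_obs();print(o["qpos"].round(2),o["ee_pos"])
a=plan([520,85,175],r); plan(C+60*n,r,*a)
E
```

```text
[-0.09  0.2   2.23  0.37  0.37  0.72] [482.0877356   11.26378757 161.14090896]
3 rows 84.1 24.2
[[0.0028, -0.0167, -0.0224, 7.4, 2.4, 2.2], [0.003, -0.0195, -0.0199, 7.4, 2.4, 2.2], [0.003, -0.022, -0.0171, 7.4, 2.4, 2.2]]
3 rows 117.1 0.0
[[0.0354, -0.0115, -0.0117, 0.0, 0.0, 0.0], [0.0354, -0.0115, -0.0117, 0.0, 0.0, 0.0], [0.0354, -0.0115, -0.0117, 0.0, 0.0, 0.0]]
```

>>> carry_out(
  commands=[
    [0.003,-0.017,-0.022,7.4,2.4,2.2],
    [0.003,-0.02,-0.02,7.4,2.4,2.2],
    [0.003,-0.022,-0.017,7.4,2.4,2.2],
    [0.035,-0.0115,-0.0117,0,0,0],
    [0.035,-0.0115,-0.0117,0,0,0],
    [0.025,-0.0115,-0.0117,0,0,0],
    [0,0,0,0,0,0],
    [0,0,0,0,0,0],
  ],
)

```text
t: 14.72
ee_pos: [569.0, 104.5, 87.3]
orientation: [2.57, 0.17, -1.596]
ft_force: [-0.1, 0.5, -0.1]
width: 75.5
```

```bash
cat > rel2.py <<'E'
from p import *
from m import *
r=tilt(.036);C=np.array([634.8,123.6,50.])
o=ctrl.get_obs();e=r.inv().apply(o["ee_pos"]-C)
print(o["t"],"rel board",e.round(1),np.degrees((r.inv()*R.from_rotvec(o["orientation"])).as_rotvec()).round(2),o["ft_force"].round(1),o["width"])
d=cam("wrist")
n=-r.as_matrix()[:,0]
for c in blobs(d,(108,120,40),(130,255,255),1500):
    q=tl(quad(c));g=onplane(d,q,C+16*n,n);print(q.tolist(),"centre rel C",r.inv().apply(g.mean(0)-C).round(1),"rel tcp",r.inv().apply(g-o["ee_pos"]).round(1)[:,1:].tolist())
E
python3 rel2.py
```

```text
14.725 rel board [-65.5  16.7  38.9] [-6.94 -3.72 -1.4 ] [-0.1  0.5 -0.1] 75.4913119068879
[[223.0, 94.0], [315.0, 106.0], [296.0, 230.0], [215.0, 220.0]] centre rel C [-16.   -0.5   0.5] rel tcp [[-47.2, -82.4], [13.1, -82.2], [12.9, 5.5], [-47.4, 5.4]]
```

```bash
python3 - <<'E'
from p import *
r=tilt(.036);n=-r.as_matrix()[:,0];u=-r.as_matrix()[:,2];C=np.array([634.8,123.6,50])-3*u
plan(C+60*n,r,n=2)
E
```

```text
2 rows 39.9 8.0
[[0.0019, -0.0061, -0.0189, 3.5, 1.8, 0.7], [0.0024, -0.0073, -0.0184, 3.5, 1.8, 0.7]]
```

>>> carry_out(
  commands=[
    [0.002,-0.006,-0.019,3.5,1.8,0.7],
    [0.002,-0.007,-0.018,3.5,1.8,0.7],
    [0,0,0,0,0,0],
    [0,0,0,0,0,0],
  ],
)

```text
t: 15.28
ee_pos: [598.1, 118.3, 102.6]
orientation: [2.699, 0.049, -1.57]
ft_force: [-0.0, 0.1, -0.5]
width: 75.2
```

```bash
python3 rel2.py
```

```text
15.275 rel board [-64.    4.    5.6] [-0.06 -0.4  -0.  ] [-0.   0.1 -0.5] 75.16628882924056
[[228.0, 157.0], [313.0, 156.0], [311.0, 273.0], [233.0, 273.0]] centre rel C [-16.   -0.6  -0.1] rel tcp [[-34.3, -49.4], [24.4, -50.1], [25.6, 38.4], [-34.1, 38.4]]
```

>>> carry_out(
  commands=[
    [0.02,-0.0045,-0.003,0,0.3,0],
    [0.02,0,0,0,0,0],
    [0.014,0,0,0,0,0],
    [0,0,0,0,0,0],
    [0,0,0,0,0,0],
  ],
)

```text
t: 15.95
ee_pos: [634.5, 122.6, 63.2]
orientation: [2.691, 0.05, -1.599]
ft_force: [0.4, 0.4, 0.3]
width: 75.4
```

```bash
python3 rel2.py
```

```text
15.95 rel board [-11.6   0.9  -6.3] [ 0.33 -1.44 -0.25] [0.4 0.4 0.3] 75.44595745067832
[[219.0, 200.0], [332.0, 200.0], [327.0, 290.0], [224.0, 289.0]] centre rel C [-16.   -0.4 -10.8] rel tcp [[-31.4, -31.6], [29.1, -31.3], [28.6, 23.0], [-31.7, 22.1]]
```

>>> carry_out(
  commands=[
    [0,-0.001,0.009,-0.3,1.4,0.2],
    [0,0,0,0,0,0],
    [0,0,0,0,0,0],
  ],
)

```text
t: 16.38
ee_pos: [631.7, 123.0, 69.2]
orientation: [2.69, 0.057, -1.589]
ft_force: [0.5, 0.4, -0.1]
width: 75.4
```

```bash
python3 rel2.py
```

```text
16.375 rel board [-18.2   0.5  -6.9] [-0.08 -1.12 -0.32] [ 0.5  0.4 -0.1] 75.43947396930196
[[222.0, 189.0], [331.0, 190.0], [325.0, 290.0], [227.0, 289.0]] centre rel C [-16.   -0.4 -11.6] rel tcp [[-31.0, -36.0], [29.3, -35.5], [28.7, 26.6], [-31.0, 26.2]]
```

```bash
python3 - <<'E'
from h import *
o=ctrl.get_obs();print(o["qpos"].round(3),o["qvel"].round(3))
E
```

```text
[ 0.212  0.559  2.011 -0.82   0.108  2.541] [ 0.     0.005 -0.002 -0.    -0.     0.001]
```

Joints 5 and 6 are at their limits here, because the tool is near the wrist singularity. Pitch about the jaw axis is free for this grasp, so I use a lean of 24° and grasp 6 mm down-slope.

```bash
sed -i 's/^def tilt(yaw):.*/def tilt(yaw,L=30):/; s/return frame(\[.5\*np.cos(yaw),.5\*np.sin(yaw),-.866\]/s=np.sin(np.radians(L)); return frame([s*np.cos(yaw),s*np.sin(yaw),-np.cos(np.radians(L))]/' p.py; python3 - <<'E'
from p import *
r=tilt(.036);n=-r.as_matrix()[:,0];u=-r.as_matrix()[:,2];C=np.array([634.8,123.6,50])
plan(C-6*u+25*n,tilt(.036,24),n=2)
E
```

```text
2 rows 14.6 4.9
[[-0.0033, -0.0003, 0.0065, 0.0, -2.4, 0.2], [-0.003, -0.0003, 0.0067, 0.0, -2.4, 0.2]]
```

>>> carry_out(
  commands=[
    [-0.0035,0,0.0065,0,-2.4,0.2],
    [-0.003,0,0.0065,0,-2.4,0.2],
    [0,0,0,0,0,0],
    [0,0,0,0,0,0],
  ],
)

```text
t: 16.92
ee_pos: [617.7, 122.1, 69.1]
orientation: [2.62, 0.046, -1.693]
ft_force: [-0.1, 0.9, 0.7]
width: 75.3
```

```bash
python3 rel2.py; python3 -c "
from h import *
print(ctrl.get_obs()['qpos'].round(3))"
```

```text
16.925 rel board [-25.2   0.9   5.3] [-0.11 -5.75  0.11] [-0.1  0.9  0.7] 75.25903233716839
[[221.0, 167.0], [331.0, 167.0], [323.0, 288.0], [229.0, 289.0]] centre rel C [-16.   -0.3  -2.1] rel tcp [[-31.5, -47.1], [29.3, -47.1], [29.1, 31.8], [-31.4, 32.6]]
[ 0.213  0.545  1.99  -0.376  0.203  2.1  ]
```

>>> carry_out(
  commands=[
    [0.008,-0.001,-0.0005,0,0,0],
    [0.007,0,-0.0007,0,0,0],
    [0.003,0,-0.0005,0,0,0],
    [0,0,0,0,0,0],
    [0,0,0,0,0,0],
  ],
)

```text
t: 17.6
ee_pos: [626.9, 123.3, 51.3]
orientation: [2.619, 0.046, -1.694]
ft_force: [-0.1, -0.3, -0.2]
width: 75.6
```

```bash
python3 rel2.py
```

```text
17.6 rel board [-5.1 -0.   6.2] [-0.12 -5.8   0.13] [-0.1 -0.3 -0.2] 75.57854047691465
[[218.0, 203.0], [337.0, 204.0], [331.0, 289.0], [223.0, 288.0]] centre rel C [-16.   -0.4  -1.1] rel tcp [[-30.5, -33.0], [29.8, -32.5], [30.0, 18.5], [-31.0, 17.8]]
```

>>> carry_out(
  commands=[
    [0.002,0,0,0,0,0],
    [0,0,0,0,0,0],
  ],
)

```text
t: 17.9
ee_pos: [627.8, 123.4, 49.7]
orientation: [2.619, 0.046, -1.693]
ft_force: [-0.2, -0.0, 0.6]
width: 75.3
```

>>> carry_out(
  commands=[
    [0,0,0,0,0,0],
    [0,0,0,0,0,0],
    [0,0,0,0,0,0],
    [0,0,0,0,0,0],
    [0,0,0,0,0,0],
  ],
  grip=1,
)

```text
t: 18.52
ee_pos: [627.6, 123.3, 49.7]
orientation: [2.619, 0.046, -1.694]
ft_force: [-0.5, 0.5, 0.3]
width: 61.8
```

```bash
python3 rel2.py;  python3 - <<'E'
from p import *
o=ctrl.get_obs();r0=R.from_rotvec(o["orientation"]);n=-tilt(.036).as_matrix()[:,0]
a=plan(o["ee_pos"]+60*n,r0,step=30)
b=plan([500,110,140],r0,*a,step=40)
E
```

```text
18.525 rel board [-3.3  0.   6.4] [-0.12 -5.78  0.13] [-0.5  0.5  0.3] 61.82656967462999
[[217.0, 208.0], [337.0, 208.0], [331.0, 289.0], [222.0, 289.0]] centre rel C [-16.   -0.7  -0.5] rel tcp [[-30.8, -30.9], [29.6, -31.0], [29.6, 17.3], [-31.3, 17.3]]
3 rows 60.0 0.0
[[-0.0199, 0.0, 0.002, 0.0, 0.0, 0.0], [-0.0199, 0.0, 0.002, 0.0, 0.0, 0.0], [-0.0199, 0.0, 0.002, 0.0, 0.0, 0.0]]
3 rows 105.6 0.0
[[-0.025, 0.0029, 0.0246, 0.0, 0.0, 0.0], [-0.025, 0.0029, 0.0246, 0.0, 0.0, 0.0], [-0.025, 0.0029, 0.0246, 0.0, 0.0, 0.0]]
```

>>> carry_out(
  commands=[
    [-0.012,0,0.001,0,0,0],
    [-0.02,0,0.002,0,0,0],
    [-0.025,0,0.0025,0,0,0],
    [-0.025,0.003,0.025,0,0,0],
    [-0.025,0.003,0.025,0,0,0],
    [-0.025,0.003,0.025,0,0,0],
  ],
)

```text
t: 19.32
ee_pos: [496.1, 109.5, 141.1]
orientation: [2.618, 0.046, -1.695]
ft_force: [-0.1, -0.1, -0.8]
width: 61.7
```

```bash
python3 - <<'E'
from p import *
o=ctrl.get_obs();print(o["ee_pos"],o["width"],o["ft_force"],o["qpos"].round(2))
rt=down(.077,1)*R.from_rotvec([0,np.radians(-5.78),0])
plan([438,65,110],rt)
E
```

```text
[496.08282319 109.46018987 141.06795709] 61.70669047535884 [-0.09374954 -0.09174401 -0.81181223] [ 0.25  0.27  2.22 -0.35  0.26  2.1 ]
11 rows 79.5 96.0
[[0.0004, 0.0038, 0.0061, -8.4, -2.1, -1.4], [0.0005, 0.0029, 0.0066, -8.4, -2.1, -1.4], [0.0007, 0.0019, 0.0069, -8.4, -2.1, -1.4], [0.0009, 0.0009, 0.0071, -8.4, -2.1, -1.4], [0.0012, -0.0001, 0.0071, -8.4, -2.1, -1.4], [0.0014, -0.0011, 0.007, -8.4, -2.1, -1.4], [0.0017, -0.002, 0.0067, -8.4, -2.1, -1.4], [0.002, -0.0029, 0.0063, -8.4, -2.1, -1.4]]
[[0.0023, -0.0038, 0.0057, -8.4, -2.1, -1.4], [0.0026, -0.0045, 0.005, -8.4, -2.1, -1.4], [0.0029, -0.0051, 0.0042, -8.4, -2.1, -1.4]]
```

>>> carry_out(
  commands=[
    [0,0.004,0.006,-8.4,-2.1,-1.4],
    [0.0005,0.003,0.0065,-8.4,-2.1,-1.4],
    [0.0005,0.002,0.007,-8.4,-2.1,-1.4],
    [0.001,0.001,0.007,-8.4,-2.1,-1.4],
    [0.001,0,0.007,-8.4,-2.1,-1.4],
    [0.0015,-0.001,0.007,-8.4,-2.1,-1.4],
    [0.0015,-0.002,0.0065,-8.4,-2.1,-1.4],
    [0.002,-0.003,0.006,-8.4,-2.1,-1.4],
  ],
)

```text
t: 20.32
ee_pos: [446.8, 78.5, 124.0]
orientation: [1.522, 0.967, -1.385]
ft_force: [0.5, -0.5, -1.2]
width: 61.6
```

```bash
python3 - <<'E'
from p import *
o=ctrl.get_obs();print(o["ee_pos"],o["width"],o["ft_force"],o["qpos"].round(2))
rt=down(.077,1)*R.from_rotvec([0,np.radians(-5.78),0])
plan([438,65,110],rt)
E
```

```text
[446.77137362  78.52255076 124.00181322] 61.595349038403874 [ 0.48598043 -0.54959155 -1.18990193] [ 0.15  0.3   2.13 -0.02  0.62  0.52]
3 rows 21.4 26.2
[[0.0044, -0.0016, 0.0054, -8.3, -2.2, -1.3], [0.0046, -0.0022, 0.005, -8.3, -2.2, -1.3], [0.0048, -0.0028, 0.0044, -8.3, -2.2, -1.3]]
```

>>> carry_out(
  commands=[
    [0.0045,-0.0015,0.0055,-8.3,-2.2,-1.3],
    [0.0045,-0.002,0.005,-8.3,-2.2,-1.3],
    [0.0045,-0.003,0.0045,-8.3,-2.2,-1.3],
    [0,0,0,0,0,0],
    [0,0,0,0,0,0],
  ],
)

```text
t: 20.95
ee_pos: [436.1, 65.1, 112.3]
orientation: [1.074, 1.173, -1.188]
ft_force: [0.4, -0.5, -2.3]
width: 61.7
```

```bash
cat > look2.py <<'E'
from p import *
from m import *
import sys
rt=down(.077,1)*R.from_rotvec([0,np.radians(-5.78),0])
o=ctrl.get_obs();d=cam("wrist");cv2.imwrite(f"pics/{sys.argv[1]}.png",d["pixels"])
T=R.from_rotvec(o["orientation"]);print(o["t"],o["ee_pos"].round(1),o["ft_force"].round(1),"err deg",np.degrees((rt.inv()*T).as_rotvec()).round(2),o["width"])
F=T*R.from_rotvec([0,np.radians(5.78),0]); A=F.as_matrix() # tile-aligned frame
p=o["ee_pos"]; n=-A[:,0]
hsv=cv2.cvtColor(d["pixels"],cv2.COLOR_BGR2HSV);m=cv2.inRange(hsv,np.array((108,120,40)),np.array((130,255,255)))
for c in sorted(blobs(d,(108,120,40),(130,255,255),300),key=lambda c:cen(c)[1]):
    q=tl(quad(c)); print(q.tolist(),"held plane, in tile frame y,z",F.inv().apply(onplane(d,q,p+12.7*n,n)-p).round(1)[:,1:].tolist(),"z40",onz(d,q,40).round(1)[:,:2].tolist())
E
python3 look2.py w12
```

```text
20.95 [436.1  65.1 112.3] [ 0.4 -0.5 -2.3] err deg [-0.57  0.04  0.02] 61.70199217550001
[[215.0, 170.0], [338.0, 168.0], [332.0, 289.0], [222.0, 289.0]] held plane, in tile frame y,z [[-30.3, -51.6], [28.7, -52.5], [30.1, 16.0], [-31.2, 15.9]] z40 [[385.5, 92.9], [479.2, 102.6], [491.0, -6.3], [393.4, -14.7]]
[[239.0, 323.0], [303.0, 324.0], [299.0, 357.0], [238.0, 357.0]] held plane, in tile frame y,z [[-22.8, 39.5], [14.6, 40.2], [12.9, 65.5], [-24.6, 65.4]] z40 [[410.1, -51.0], [469.8, -47.0], [470.5, -87.3], [410.8, -92.5]]
```

View pics/w12.png

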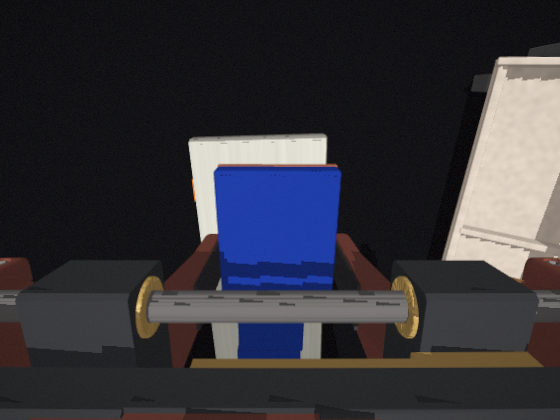

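```bash
python3 - <<'E'
from p import *
rt=down(.077,1)*R.from_rotvec([0,np.radians(-5.78),0])
plan([433.2,50.5,50],rt,step=25)
E
```

```text
3 rows 64.1 0.6
[[0.0212, -0.0014, 0.0026, 0.2, -0.0, -0.0], [0.0212, -0.0014, 0.0026, 0.2, -0.0, -0.0], [0.0212, -0.0013, 0.0026, 0.2, -0.0, -0.0]]
```

>>> carry_out(
  commands=[
    [0.021,-0.0014,0.0026,0.2,0,0],
    [0.021,-0.0014,0.0026,0.2,0,0],
    [0.019,-0.0014,0.002,0.2,0,0],
    [0,0,0,0,0,0],
    [0,0,0,0,0,0],
  ],
)

```text
t: 21.62
ee_pos: [434.5, 51.5, 53.2]
orientation: [1.093, 1.161, -1.197]
ft_force: [0.3, 0.1, -1.4]
width: 61.8
```

```bash
python3 look2.py w13; python3 - <<'E'
import cv2,numpy as np
im=cv2.imread("pics/w13.png");hsv=cv2.cvtColor(im,cv2.COLOR_BGR2HSV)
for r in range(320,360,2): print(r,hsv[r,270].tolist(),end=' ')
E
```

```text
21.625 [434.5  51.5  53.2] [ 0.3  0.1 -1.4] err deg [0.56 0.2  0.33] 61.848213008015726
[[215.0, 170.0], [336.0, 167.0], [331.0, 289.0], [222.0, 289.0]] held plane, in tile frame y,z [[-30.3, -51.6], [27.7, -53.0], [29.5, 16.0], [-31.2, 15.9]] z40 [[395.9, 94.6], [464.2, 100.9], [471.9, 19.6], [400.2, 15.2]]
[[231.0, 323.0], [318.0, 323.0], [316.0, 357.0], [233.0, 357.0]] held plane, in tile frame y,z [[-27.5, 39.4], [23.4, 39.5], [23.4, 65.5], [-27.6, 65.4]] z40 [[406.6, -12.2], [466.5, -8.5], [468.6, -39.0], [408.4, -42.6]]
320 [15, 9, 108] 322 [118, 42, 91] 324 [114, 210, 97] 326 [113, 223, 96] 328 [114, 208, 98] 330 [114, 210, 97] 332 [113, 218, 97] 334 [114, 206, 98] 336 [114, 210, 96] 338 [113, 213, 96] 340 [113, 216, 97] 342 [113, 218, 96] 344 [113, 218, 96] 346 [114, 213, 96] 348 [113, 225, 95] 350 [113, 218, 96] 352 [113, 205, 97] 354 [115, 207, 96] 356 [113, 213, 97] 358 [121, 89, 80]
```

>>> carry_out(
  commands=[
    [0.008,-0.001,0.0035,0,0,-0.3],
    [0.006,0,0,0,0,0],
    [0,0,0,0,0,0],
    [0,0,0,0,0,0],
  ],
)

```text
t: 22.18
ee_pos: [434.9, 46.7, 40.0]
orientation: [1.093, 1.163, -1.199]
ft_force: [0.3, 0.4, -0.5]
width: 62.0
```

```bash
python3 look2.py w14
```

```text
22.175 [434.9  46.7  40. ] [ 0.3  0.4 -0.5] err deg [0.57 0.22 0.18] 62.034911935300215
[[215.0, 170.0], [336.0, 167.0], [331.0, 289.0], [222.0, 289.0]] held plane, in tile frame y,z [[-30.3, -51.6], [27.7, -53.0], [29.5, 16.0], [-31.2, 15.9]] z40 [[398.8, 93.0], [461.8, 98.7], [468.8, 23.9], [402.8, 19.8]]
[[227.0, 323.0], [322.0, 324.0], [320.0, 357.0], [229.0, 357.0]] held plane, in tile frame y,z [[-29.8, 39.4], [25.8, 40.2], [25.9, 65.5], [-30.1, 65.4]] z40 [[406.1, -5.6], [466.5, -2.6], [468.4, -29.9], [407.7, -33.6]]
```

>>> carry_out(
  commands=[
    [0.005,-0.002,-0.0015,0,0,0],
    [0.004,0,-0.0004,0,0,0],
    [0,0,0,0,0,0],
    [0,0,0,0,0,0],
  ],
)

```text
t: 22.72
ee_pos: [432.6, 47.7, 30.2]
orientation: [1.092, 1.164, -1.199]
ft_force: [0.7, 0.4, -1.0]
width: 62.0
```

```bash
python3 look2.py w15
```

```text
22.725 [432.6  47.7  30.2] [ 0.7  0.4 -1. ] err deg [0.56 0.22 0.17] 61.968505592207606
[[215.0, 170.0], [336.0, 167.0], [331.0, 289.0], [222.0, 289.0]] held plane, in tile frame y,z [[-30.3, -51.6], [27.7, -53.0], [29.5, 16.0], [-31.2, 15.9]] z40 [[398.3, 96.3], [457.3, 101.7], [463.9, 31.6], [402.1, 27.7]]
[[227.0, 323.0], [328.0, 323.0], [326.0, 357.0], [230.0, 357.0]] held plane, in tile frame y,z [[-29.8, 39.5], [29.2, 39.5], [29.5, 65.5], [-29.5, 65.4]] z40 [[405.2, 4.0], [465.2, 7.7], [467.3, -18.6], [407.3, -22.3]]
```

>>> carry_out(
  commands=[
    [0.002,0,-0.0003,0,0,0],
    [0,0,0,0,0,0],
    [0.001,0,0,0,0,0],
    [0,0,0,0,0,0],
  ],
)

```text
t: 23.28
ee_pos: [432.9, 47.7, 27.3]
orientation: [1.093, 1.163, -1.198]
ft_force: [-0.0, 0.8, 0.5]
width: 62.1
```

```bash
python3 look2.py w16
```

```text
23.275 [432.9  47.7  27.3] [-0.   0.8  0.5] err deg [0.57 0.22 0.2 ] 62.06972254289285
[[215.0, 170.0], [336.0, 167.0], [331.0, 289.0], [222.0, 289.0]] held plane, in tile frame y,z [[-30.3, -51.6], [27.7, -53.0], [29.6, 16.0], [-31.2, 15.9]] z40 [[399.2, 97.1], [457.0, 102.4], [463.4, 33.7], [402.8, 29.8]]
[[226.0, 323.0], [329.0, 324.0], [327.0, 357.0], [228.0, 357.0]] held plane, in tile frame y,z [[-30.4, 39.5], [29.9, 40.3], [30.2, 65.5], [-30.7, 65.4]] z40 [[405.3, 6.5], [465.4, 9.6], [467.4, -15.5], [406.7, -19.2]]
```

>>> carry_out(
  commands=[
    [0.0015,0,0,0,0,0],
    [0,0,0,0,0,0],
  ],
)

```text
t: 23.58
ee_pos: [433.1, 47.8, 27.3]
orientation: [1.093, 1.162, -1.198]
ft_force: [0.5, 1.1, -0.8]
width: 62.0
```

```bash
python3 look2.py w17
```

```text
23.575 [433.1  47.8  27.3] [ 0.5  1.1 -0.8] err deg [0.58 0.2  0.24] 62.0228729282511
[[215.0, 170.0], [336.0, 167.0], [331.0, 289.0], [222.0, 289.0]] held plane, in tile frame y,z [[-30.3, -51.6], [27.7, -53.0], [29.5, 16.0], [-31.2, 15.9]] z40 [[399.4, 97.1], [457.2, 102.4], [463.7, 33.7], [403.0, 29.9]]
[[226.0, 323.0], [328.0, 323.0], [326.0, 357.0], [228.0, 357.0]] held plane, in tile frame y,z [[-30.4, 39.4], [29.2, 39.5], [29.6, 65.5], [-30.7, 65.4]] z40 [[405.4, 6.6], [464.9, 10.2], [467.0, -15.6], [406.9, -19.2]]
```

>>> carry_out(
  commands=[
    [0,0,0,0,0,0],
    [0,0,0,0,0,0],
    [0,0,0,0,0,0],
    [-0.01,0,0.001,0,0,0],
    [-0.045,0,0.0045,0,0,0],
    [-0.045,0,0.03,0,2,0],
    [-0.03,0,0.045,0,2,0],
    [0,0,0,0,0,0],
  ],
  grip=0.14,
)

```text
t: 24.62
ee_pos: [438.0, -22.3, 168.7]
orientation: [1.143, 1.217, -1.164]
ft_force: [-0.4, -0.4, -0.9]
width: 75.6
```

```bash
python3 look2.py w18
```

```text
24.625 [438.  -22.3 168.7] [-0.4 -0.4 -0.9] err deg [0.44 4.31 0.35] 75.63806498406163
[[242.0, 66.0], [310.0, 66.0], [303.0, 289.0], [248.0, 289.0]] held plane, in tile frame y,z [[-15.5, -97.0], [13.6, -97.0], [13.9, 15.9], [-16.7, 15.9]] z40 [[399.4, 95.8], [459.2, 100.0], [473.6, -120.8], [414.3, -124.6]]
```

View pics/w18.png

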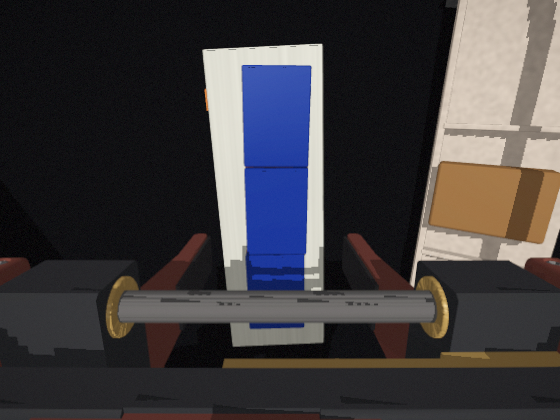

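The three tiles now form one straight row: L at rows 66–166, mid at 168–253, and R below with a thin gap. Now the switch, for which I measure the ball and the lever direction.

```bash
python3 - <<'E'
from p import *
from m import *
d=cam("wrist");hsv=cv2.cvtColor(d["pixels"],cv2.COLOR_BGR2HSV);m=cv2.inRange(hsv,np.array((108,120,40)),np.array((130,255,255)))
u=np.array([-.077,.997]);w=np.array([.997,.077])
for r in list(range(70,290,14))+[166,167]:
    xs=np.where(m[r,225:325])[0]+225
    if len(xs):
        g=onz(d,[[xs[0]-.5,r],[xs[-1]+.5,r]],40);c=g.mean(0)[:2];print(r,"cross %.1f w %.1f"%(c@w,np.linalg.norm(g[0]-g[1])),end="; ")
v=hsv[60:320,276,2];print("\nV",v[100:112].tolist(),v[185:202].tolist())
S=cam("scene");D=cam("side");out=[]
for n,dd in(("scene",S),("side",D)):
    h=cv2.cvtColor(dd["pixels"],cv2.COLOR_BGR2HSV)
    mk=cv2.inRange(h,np.array((0,180,60)),np.array((5,255,255)))|cv2.inRange(h,np.array((173,180,60)),np.array((180,255,255)))
    nn,_,st,ce=cv2.connectedComponentsWithStats(mk);k=[i for i in range(1,nn) if st[i,4]>25];print(n,[(ce[i].round(1),st[i,4]) for i in k])
    x0,y0=(364,175) if n=="scene" else (262,352)
    cv2.imwrite(f"pics/sw_{n}.png",cv2.resize(dd["pixels"][y0-40:y0+40,x0-50:x0+50],None,fx=4,fy=4,interpolation=cv2.INTER_NEAREST))
a=cv2.imread("pics/sw_scene.png");b=cv2.imread("pics/sw_side.png");cv2.imwrite("pics/sw.png",np.hstack([a,b]))
print("ball",tri(S,[363.9,164.7],D,[274.3,346.8]))
E
```

```text
70 cross 435.9 w 60.8; 84 cross 435.4 w 60.6; 98 cross 435.8 w 60.4; 112 cross 435.3 w 60.2; 126 cross 435.2 w 60.9; 140 cross 434.7 w 60.7; 154 cross 435.0 w 60.5; 168 cross 437.8 w 53.6; 182 cross 434.4 w 61.1; 196 cross 434.8 w 60.9; 210 cross 434.2 w 60.7; 224 cross 434.6 w 60.5; 238 cross 434.5 w 61.3; 252 cross 433.9 w 61.1; 266 cross 432.2 w 60.9; 280 cross 432.6 w 60.8; 166 cross 434.5 w 60.2; 167 cross 435.0 w 59.3; 
V [163, 162, 162, 162, 162, 160, 161, 143, 93, 104, 144, 160] [158, 158, 157, 157, 159, 158, 157, 158, 158, 160, 146, 129, 154, 159, 158, 158, 157]
scene [(array([363.3, 163.8]), np.int32(59))]
side [(array([274.4, 346.2]), np.int32(134))]
ball [471.00135518 333.27325007  91.51129935]
```

View pics/sw.png

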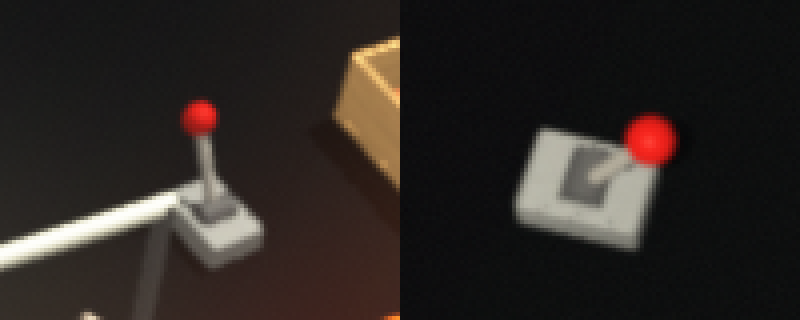

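```bash
python3 - <<'E'
from p import *
D=cam("side")
px=lambda x,y:[212+(x-400)/4-.4,312+y/4-.4]
g=onz(D,[px(517,208),px(638,236),px(540,128)],25);print(g.round(1),np.arctan2(*(g[0]-g[1])[1::-1]),"other",np.arctan2(*(g[2]-g[0])[1::-1])+np.pi/2)
b=onz(D,[px(595,178)],30)[0];ball=np.array([470.5,333,92]);v=b-ball;print(b.round(1),"lever yaw",np.arctan2(v[1],v[0]),v)
print(onz(D,[[274.5,346.6]],92))
o=ctrl.get_obs();print(o["ee_pos"],o["qpos"].round(2))
for yaw in(.0,.15,.3):
    dirv=np.array([np.cos(yaw),np.sin(yaw),0]);print(yaw,proj(D,[ball+38*dirv*k+np.array([0,0,-35*k*2]) for k in(.8,1)]).round(1).tolist())
plan([405,325,140],down(.077-np.pi/2*0,1),o["ee_pos"],R.from_rotvec(o["orientation"]))
E
```

```text
[[537.4 367.3  25. ]
 [469.1 358.2  25. ]
 [545.4 318.3  25. ]] 0.13362033142018348 other 0.16250324859485743
[503.3 337.2  30. ] lever yaw 0.12593598297498126 [ 32.81088028   4.15405464 -62.        ]
[[469.73458696 331.82183055  92.        ]]
[435.11456499 -19.05617371 164.76366465] [-0.05  0.24  2.08 -0.03  0.83 -0.11]
0.0 [[262.0, 353.7], [259.1, 355.3]]
0.15 [[261.3, 355.5], [258.3, 357.5]]
0.3 [[260.9, 357.4], [257.8, 359.9]]
7 rows 346.3 1.4
[[0.0023, -0.0006, -0.0494, -0.0, 0.2, 0.0], [0.0025, -0.0006, -0.0494, -0.0, 0.2, 0.0], [0.0027, -0.0006, -0.0494, -0.0, 0.2, 0.0], [0.0028, -0.0006, -0.0494, -0.0, 0.2, 0.0], [0.003, -0.0005, -0.0494, -0.0, 0.2, 0.0], [0.0032, -0.0005, -0.0494, -0.0, 0.2, 0.0], [0.0034, -0.0005, -0.0493, -0.0, 0.2, 0.0]]
```

```bash
python3 - <<'E'
from p import *
plan([418,325,150],down(.135,1))
E
```

```text
7 rows 344.8 3.7
[[0.0009, 0.0013, -0.0492, -0.5, 0.2, 0.0], [0.0011, 0.0017, -0.0492, -0.5, 0.2, 0.0], [0.0012, 0.0021, -0.0492, -0.5, 0.2, 0.0], [0.0014, 0.0025, -0.0492, -0.5, 0.2, 0.0], [0.0016, 0.0029, -0.0491, -0.5, 0.2, 0.0], [0.0018, 0.0034, -0.0491, -0.5, 0.2, 0.0], [0.0019, 0.0038, -0.0491, -0.5, 0.2, 0.0]]
```

>>> carry_out(
  commands=[
    [0.001,0.001,-0.049,-0.5,0.2,0],
    [0.001,0.002,-0.049,-0.5,0.2,0],
    [0.001,0.002,-0.049,-0.5,0.2,0],
    [0.001,0.0025,-0.049,-0.5,0.2,0],
    [0.0015,0.003,-0.049,-0.5,0.2,0],
    [0.002,0.0035,-0.049,-0.5,0.2,0],
    [0.002,0.004,-0.049,-0.5,0.2,0],
    [0,0,0,0,0,0],
  ],
  grip=1,
)

```text
t: 25.88
ee_pos: [406.7, 340.5, 139.4]
orientation: [1.083, 1.286, -1.114]
ft_force: [-0.7, -0.3, -0.5]
width: 1.3
```

```bash
cat > sw.py <<'E'
from p import *
from m import *
import sys
o=ctrl.get_obs();r=down(.135,1);b=np.array([470,332.5,92.])
print(o["t"],o["ee_pos"].round(1),"rel ball (tool)",r.inv().apply(o["ee_pos"]-b).round(1),np.degrees((r.inv()*R.from_rotvec(o["orientation"])).as_rotvec()).round(1),o["ft_force"].round(1),o["width"],o["qpos"].round(2))
d=cam("wrist");h=cv2.cvtColor(d["pixels"],cv2.COLOR_BGR2HSV)
mk=cv2.inRange(h,np.array((0,220,100)),np.array((3,255,255)))|cv2.inRange(h,np.array((175,220,100)),np.array((180,255,255)))
nn,_,st,ce=cv2.connectedComponentsWithStats(mk)
for i in range(1,nn):
    if st[i,4]>100: print(ce[i].round(1),st[i],onz(d,[ce[i]],92).round(1))
E
python3 sw.py
```

```text
25.875 [406.7 340.5 139.4] rel ball (tool) [-47.4 -61.6 -16.4] [-0.9 -0.3 -1.1] [-0.7 -0.3 -0.5] 1.274570780855324 [0.67 0.41 1.88 0.01 0.87 0.52]
```

>>> carry_out(
  commands=[
    [0.02,0.002,0.008,0.5,0.2,0.6],
    [0.02,0.002,0.008,0.4,0.1,0.5],
    [0.015,0,0,0,0,0],
    [0,0,0,0,0,0],
    [0,0,0,0,0,0],
  ],
)

```text
t: 26.55
ee_pos: [408.8, 319.8, 80.4]
orientation: [1.101, 1.271, -1.117]
ft_force: [0.2, 0.2, 0.6]
width: 0.6
```

```bash
python3 sw.py
```

```text
26.55 [408.8 319.8  80.4] rel ball (tool) [ 11.6 -62.4   4.3] [-0.  -0.3 -0.4] [0.2 0.2 0.6] 0.6278411681415346 [ 0.64  0.49  1.94 -0.    0.72  0.51]
```

>>> carry_out(
  commands=[
    [0,0.008,-0.004,0,0,0],
    [0,0.018,0,0,0,0],
    [0,0.018,0,0,0,0],
    [0,0.018,0,0,0,0],
    [0,0.016,0,0,0,0],
    [0,0,0,0,0,0],
  ],
)

```text
t: 27.35
ee_pos: [493.3, 336.7, 82.0]
orientation: [1.104, 1.27, -1.113]
ft_force: [-0.0, -0.6, -0.2]
width: 0.3
```

```bash
python3 sw.py
```

```text
27.35 [493.3 336.7  82. ] rel ball (tool) [10.  23.7 -1. ] [-0.  -0.2 -0.2] [-0.  -0.6 -0.2] 0.3096260271563631 [ 0.58  0.57  1.77 -0.    0.8   0.45]
```

>>> carry_out(
  commands=[
    [0,0.01,0,0,0,0],
    [0,0.009,0,0,0,0],
    [0,0.004,0,0,0,0],
    [0,0,0,0,0,0],
  ],
)

```text
t: 27.9
ee_pos: [515.4, 339.3, 81.2]
orientation: [1.101, 1.271, -1.115]
ft_force: [0.2, 0.1, 1.2]
width: 0.5
```

```bash
python3 sw.py; python3 - <<'E'
from h import *
for n in("scene","side"):
    d=cam(n);h=cv2.cvtColor(d["pixels"],cv2.COLOR_BGR2HSV);mk=cv2.inRange(h,np.array((0,180,60)),np.array((5,255,255)))|cv2.inRange(h,np.array((173,180,60)),np.array((180,255,255)))
    nn,_,st,ce=cv2.connectedComponentsWithStats(mk);print(n,[(ce[i].round(1).tolist(),st[i,4],onz(d,[ce[i]],92).round(0).tolist()) for i in range(1,nn) if st[i,4]>25])
E
```

```text
27.9 [515.4 339.3  81.2] rel ball (tool) [10.8 45.9 -0.6] [-0.1 -0.3 -0.4] [0.2 0.1 1.2] 0.49208072091056954 [ 0.56  0.6   1.72 -0.    0.83  0.43]
scene [([377.0, 176.9], np.int32(64), [[534.0, 345.0, 92.0]])]
side [([241.6, 341.8], np.int32(56), [[539.0, 347.0, 92.0]])]
```

>>> carry_out(
  commands=[
    [0,0.004,0,0,0,0],
    [0,0.002,0,0,0,0],
    [0,0,0,0,0,0],
  ],
)

```text
t: 28.42
ee_pos: [520.7, 340.0, 81.1]
orientation: [1.1, 1.272, -1.116]
ft_force: [0.5, -0.3, -0.4]
width: 0.3
```

>>> carry_out(
  commands=[
    [0,0.003,0,0,0,0],
    [0,0,0,0,0,0],
  ],
)

```text
t: 28.68
ee_pos: [523.8, 340.4, 81.1]
orientation: [1.1, 1.272, -1.116]
ft_force: [-0.3, 0.3, -0.3]
width: 0.8
```

>>> carry_out(
  commands=[
    [0,0.003,0,0,0,0],
    [0,0,0,0,0,0],
  ],
)

```text
t: 28.92
ee_pos: [524.1, 340.3, 80.8]
orientation: [1.097, 1.275, -1.121]
ft_force: [-0.5, -0.0, 0.8]
width: 0.6
```

>>> carry_out(
  commands=[
    [0,0.003,0,0,0,0],
    [0,0,0,0,0,0],
  ],
)

```text
t: 29.18
ee_pos: [524.1, 340.1, 80.6]
orientation: [1.093, 1.278, -1.127]
ft_force: [-0.9, -0.4, 1.4]
width: 0.1
```

```bash
cat > ball.py <<'E'
from h import *
P=[]
for n in("scene","side"):
    d=cam(n);h=cv2.cvtColor(d["pixels"],cv2.COLOR_BGR2HSV);mk=cv2.inRange(h,np.array((0,180,60)),np.array((5,255,255)))|cv2.inRange(h,np.array((173,180,60)),np.array((180,255,255)))
    nn,_,st,ce=cv2.connectedComponentsWithStats(mk);k=[i for i in range(1,nn) if st[i,4]>25];P+=[d,ce[k[0]]] if k else [];print(n,[(ce[i].round(1).tolist(),st[i,4],onz(d,[ce[i]],92).round(0).tolist()) for i in k])
print(tri(*P))
E
python3 ball.py
```

```text
scene [([378.5, 179.8], np.int32(64), [[547.0, 343.0, 92.0]])]
side [([237.8, 341.5], np.int32(64), [[547.0, 349.0, 92.0]])]
[546.16641334 346.46675365  89.06927678]
```

The tool stopped at the end stop, and the ball is at x≈546–547 against an expected 546. Retreating.

>>> carry_out(
  commands=[
    [0,-0.02,0,0,0,0],
    [0,-0.03,0,0,0,0],
    [0,-0.03,0,0,0,0],
    [-0.03,-0.02,0,0,0,0],
    [-0.05,-0.01,0,0,0,0],
    [-0.05,0,0,0,0,0],
    [0,0,0,0,0,0],
    [0,0,0,0,0,0],
  ],
)

```text
t: 30.28
ee_pos: [420.9, 328.0, 217.0]
orientation: [1.105, 1.271, -1.113]
ft_force: [-0.4, -0.2, -0.5]
width: 0.1
```

```bash
python3 ball.py; python3 - <<'E'
from h import *
o=ctrl.get_obs();print(o["t"],o["ee_pos"],o["ft_force"])
d=cam("side");cv2.imwrite("pics/end.png",cv2.resize(d["pixels"][100:420,120:440],None,fx=1.8,fy=1.8))
E
```

```text
scene [([378.5, 179.7], np.int32(65), [[546.0, 343.0, 92.0]])]
side [([238.9, 338.4], np.int32(142), [[548.0, 342.0, 92.0]])]
[547.37206799 342.47534221  93.33097124]
30.375 [420.67283867 327.88568351 216.485385  ] [0.36772156 0.28342194 0.00792063]
```

View pics/end.png

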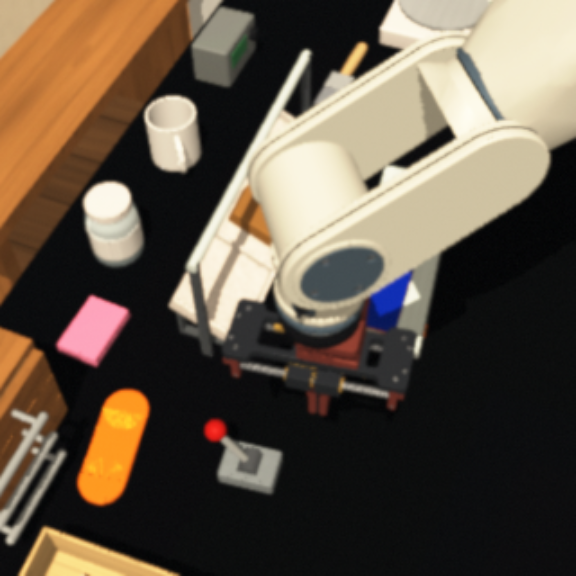

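The lever leans fully over (ball at (215,430) in the crop), the rack bays for the tiles are empty, and the gripper is clear. Handing in.

```bash
python3 -c "
from workcell import ctrl
print(ctrl.close_job())"
```

```text
the job is handed in; nothing more can be done
None
```

I laid both blue tiles on the warmer, one at each end of the middle tile, and then pushed the switch fully over. I handed the job in at about 30 s of the 58 s allowed. The hand-in reports no verdict.

**Tile row (last close look):**

| Tile | Gap to middle tile | Sideways offset | Turn |
|---|---|---|---|
| Left | thin, about 2 px | under 1 mm | about 0.5° |
| Right | about 1.5 mm | 1.4–2 mm | about 0.8° |

All three lie flat, glaze up. The arm hid most of the row in the final picture, so these figures come from just before the switch push.

**Switch:** After I let go, the ball stayed at x ≈ 547 mm, against about 546 mm expected for fully on. The push also stopped dead at the end stop. The gripper was clear of everything at the end.

**What did not go smoothly:**
- **Touchdown:** the force reading barely changed when tiles touched down or when the switch reached its stop, so I judged contact from the tool's position. The right tile turned slightly in the grip as it touched, so I lifted it a little and realigned it.
- **Joint limits:** while approaching the left tile, joints 5 and 6 were at their limits, reading 0.108 (limit 0.11) and 2.541 (limit 2.54). They read a hair past the limit, and I can't tell whether that counts as passing the range. I switched to a 24° lean and grasped from there.
- **Other objects:** I did not touch the oak block, tub, rib or brush. The oak block and rib were in place in late pictures, but I did not measure the tub or brush at the end.

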